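# Load the centrifuge in balance

### The arm

A 6-joint arm with a two-finger parallel gripper is mounted at the origin on a cart in front of the work surface, level with it; the furniture and walls round the work are solid. World frame = base frame: x ahead of the robot, y to its left, z up, the work surface at z = 0. Lengths are in mm, angles in rad, forces in N, time in s.
With the tool pointing down it reaches from about 350 to 775 mm from the base axis. Payload 7.3 kg.
Tool frame: the origin (TCP) lies at the very end of the fingers, on their centre line; the grasp point (between the pads) lies 19 mm behind it; z points along the fingers, y is the direction in which the jaws open and shut (so a half turn about z gives the same grasp; the last joint's range is limited). The gripper opens to 92 mm and grips with 3 to 60 N. Pads are 19 mm wide; open, the fingers measure 130 mm over their backs; the gripper's body (75 mm by 190 mm) begins 47 mm behind the grasp point.
Start: joints at [1.11, 0.342, 1.524, -0, 1.275, -0.146], TCP at [162.539, 499.225, 226.741] pointing down, gripper open.
Joint ranges: [-2.53, 2.53], [-0.77, 2.02], [0.04, 2.7], [-1, 4.14], [0.28, 2.66], [-3.11, 3.11]. Speed limits (rad/s): [2.57, 2.57, 3.14, 3.14, 3.14, 3.14].

### API

Orientations are given as [roll, pitch, yaw] about the fixed x, y, z axes, in that order (R = Rz(yaw) Ry(pitch) Rx(roll)).
In Python, from plant import bot gives the robot as it stands.
- The arm moves only by the tool arm_command, never from a script. Its argument "targets" is a list of rows, each an object of numbers: "x", "y", "z": the shift along the world's x, y, z in cm; "roll": the turn about the world's z in rad. In form: [{"x": .., "y": .., "z": .., "roll": ..}, ...]. A call has 1 to 8 rows; each row is the pose to reach, as a shift and turn from the pose commanded when the call began; what a row does not reach only later rows make up. A row lasts 1/12 s, in which the tool goes at most 41.7 mm and 7.16 degrees, less where a joint would pass 70% of its speed; a pose out of reach is approached as far as the arm can. A call with a gripper value outside its range is refused whole. "fingers" is the opening, from 0 (shut) to 1 (fully open), set as the call begins (left out, the last holds). The fingers move at their own pace and stop on an object; the grip force is fixed at half the most. Time passes only in rows, so rows that repeat a pose let the fingers close. It gives the time, the measured TCP pose, the force and the opening at its end, in the units of the state.
- bot.get_obs(): the state, without advancing time (a new reading comes with each control period).
- bot.capture(name): name is "side" or "top" or "wrist"; returns a dict with "img" (384x512x3 uint8, blue, green, red), "fx", "fy", "cx", "cy" (pixels), "position" and "rotation" of the camera in the world; the wrist camera has in their place "hand_eye" (4x4, takes a point from camera to tool coordinates, whose origin is the TCP and whose axes are the flange's). Camera axes: x right, y down, z forward; pixel columns grow to the right and rows downward; lengths in mm; the calibration is good to about 2 mm. A picture is of the moment at which its call begins: read the wrist's pose just before it. There is no depth.
- bot.close_job(): hands the job in, once; it reports no verdict.
The state is a dict: "time": time; "joint_positions": joint angles; "dq": joint speeds; "tau": joint torques, N m; "tool_pos": TCP position; "tcp_rot": TCP orientation; "contact_force": force on the tool from outside, world axes, zero at the start; "moment": the same for the moment, N m; "grip_width": finger opening in mm.
Only numpy, scipy, OpenCV 4.12 (cv2) and the standard library are available. Lean on these libraries where they do the work, as an engineer would, in place of code of your own. Each camera call takes 0.05 s, during which the arm holds its last target.

### The job

Load the open centrifuge for a balanced run: take the four 50 ml tubes out of the blue rack and lower each gently into a rotor bucket of its own, right down to the bottom, so that the two orange-capped tubes sit in opposite buckets, straight across the rotor axis from each other, and the two blue-capped ones in the other two. Leave the narrow blue-capped tubes in the orange rack where they are, do not drop or tip anything over, and let go of every tube.

Things in the scene. Friction and masses are not known exactly. Their poses are not given: they have to be found in the camera images.
- tube_orange_1: closed 50 ml screw-cap tube with an orange cap, about 60 g, upright in one of the occupied cells of the blue rack; 114 mm tall, body 28 mm diameter with a cone below, cap 32 mm diameter, 12 mm high, at the very top; origin at the tip of the cone on the axis, z up along the tube. Grip it from above at the cap; it lifts straight out
- tube_orange_2: closed 50 ml screw-cap tube with an orange cap, about 60 g, upright in one of the occupied cells of the blue rack; 114 mm tall, body 28 mm diameter with a cone below, cap 32 mm diameter, 12 mm high, at the very top; origin at the tip of the cone on the axis, z up along the tube. Grip it from above at the cap; it lifts straight out
- tube_blue_1: closed 50 ml screw-cap tube with a blue cap, about 60 g, upright in one of the occupied cells of the blue rack; 114 mm tall, body 28 mm diameter with a cone below, cap 32 mm diameter, 12 mm high, at the very top; origin at the tip of the cone on the axis, z up along the tube. Grip it from above at the cap; it lifts straight out
- tube_blue_2: closed 50 ml screw-cap tube with a blue cap, about 60 g, upright in one of the occupied cells of the blue rack; 114 mm tall, body 28 mm diameter with a cone below, cap 32 mm diameter, 12 mm high, at the very top; origin at the tip of the cone on the axis, z up along the tube. Grip it from above at the cap; it lifts straight out
- bucket_a: one of four alike swing-out metal buckets of the rotor, across the axis from bucket_c, 66 mm from the axis, 93 mm from its neighbours; bore 33 mm, flared mouth 41 mm; origin on the bore axis at its pins, z up; rim 31 mm above, inner floor 37 mm below it (a seated tube's tip is 35 to 37 mm below). Sprung upright, its foot gives outward at 1.5 N m/rad; the rotor turns against 0.12 N m of friction
- bucket_b: one of four alike swing-out metal buckets of the rotor, across the axis from bucket_d, 66 mm from the axis, 93 mm from its neighbours; bore 33 mm, flared mouth 41 mm; origin on the bore axis at its pins, z up; rim 31 mm above, inner floor 37 mm below it (a seated tube's tip is 35 to 37 mm below). Sprung upright, its foot gives outward at 1.5 N m/rad; the rotor turns against 0.12 N m of friction
- bucket_c: one of four alike swing-out metal buckets of the rotor, across the axis from bucket_a, 66 mm from the axis, 93 mm from its neighbours; bore 33 mm, flared mouth 41 mm; origin on the bore axis at its pins, z up; rim 31 mm above, inner floor 37 mm below it (a seated tube's tip is 35 to 37 mm below). Sprung upright, its foot gives outward at 1.5 N m/rad; the rotor turns against 0.12 N m of friction
- bucket_d: one of four alike swing-out metal buckets of the rotor, across the axis from bucket_b, 66 mm from the axis, 93 mm from its neighbours; bore 33 mm, flared mouth 41 mm; origin on the bore axis at its pins, z up; rim 31 mm above, inner floor 37 mm below it (a seated tube's tip is 35 to 37 mm below). Sprung upright, its foot gives outward at 1.5 N m/rad; the rotor turns against 0.12 N m of friction
- rack: blue grid rack, fixed, 72 x 140 x 62 mm high; origin at the centre of its underside, x along its short side, y along the long side, floor 4 mm thick. The 50 ml tubes stand at (x, y) = (-17, 49.5), (17, 17), (-17, -17), (17, -49.5) mm, every second cell: fingers that close along its x axis stand in free cells, 36 mm between the neighbouring caps
- narrow_tube: one of three narrow 15 ml tubes (20 mm blue cap, 118 mm tall) that stand upright in the long orange rack (46 x 390 x 57 mm) behind the blue one, next to the water bath; not part of the job, to be left there; origin at its tip, z up
Things that resemble listed ones, but are neither listed nor needed, are in the scene too. Leave any pink look-alike of the tube_orange_2 alone. What is shaped like the tube_orange_1 but red or yellow is not meant.

How it is judged (in metres and radians):
At the end, for the whole second after the job is handed in: All four 50 ml tubes stand released, at rest and upright (11 deg) in buckets, tip within 8 mm of the bucket's axis and at least 31 mm below its origin; the orange caps in opposite buckets (a, c or b, d), the blue caps in the other two; the narrow tube within 15 mm of its start (((horizontal distance between tube_orange_1 and bucket_a below 0.008 m and z of tube_orange_1 in the frame of bucket_a between -0.042 and -0.031 m and horizontal distance between tube_orange_2 and bucket_c below 0.008 m and z of tube_orange_2 in the frame of bucket_c between -0.042 and -0.031 m and horizontal distance between tube_blue_1 and bucket_b below 0.008 m and z of tube_blue_1 in the frame of bucket_b between -0.042 and -0.031 m and horizontal distance between tube_blue_2 and bucket_d below 0.008 m and z of tube_blue_2 in the frame of bucket_d between -0.042 and -0.031 m) or (horizontal distance between tube_orange_1 and bucket_c below 0.008 m and z of tube_orange_1 in the frame of bucket_c between -0.042 and -0.031 m and horizontal distance between tube_orange_2 and bucket_a below 0.008 m and z of tube_orange_2 in the frame of bucket_a between -0.042 and -0.031 m and horizontal distance between tube_blue_1 and bucket_b below 0.008 m and z of tube_blue_1 in the frame of bucket_b between -0.042 and -0.031 m and horizontal distance between tube_blue_2 and bucket_d below 0.008 m and z of tube_blue_2 in the frame of bucket_d between -0.042 and -0.031 m) or (horizontal distance between tube_orange_1 and bucket_a below 0.008 m and z of tube_orange_1 in the frame of bucket_a between -0.042 and -0.031 m and horizontal distance between tube_orange_2 and bucket_c below 0.008 m and z of tube_orange_2 in the frame of bucket_c between -0.042 and -0.031 m and horizontal distance between tube_blue_1 and bucket_d below 0.008 m and z of tube_blue_1 in the frame of bucket_d between -0.042 and -0.031 m and horizontal distance between tube_blue_2 and bucket_b below 0.008 m and z of tube_blue_2 in the frame of bucket_b between -0.042 and -0.031 m) or (horizontal distance between tube_orange_1 and bucket_c below 0.008 m and z of tube_orange_1 in the frame of bucket_c between -0.042 and -0.031 m and horizontal distance between tube_orange_2 and bucket_a below 0.008 m and z of tube_orange_2 in the frame of bucket_a between -0.042 and -0.031 m and horizontal distance between tube_blue_1 and bucket_d below 0.008 m and z of tube_blue_1 in the frame of bucket_d between -0.042 and -0.031 m and horizontal distance between tube_blue_2 and bucket_b below 0.008 m and z of tube_blue_2 in the frame of bucket_b between -0.042 and -0.031 m) or (horizontal distance between tube_orange_1 and bucket_b below 0.008 m and z of tube_orange_1 in the frame of bucket_b between -0.042 and -0.031 m and horizontal distance between tube_orange_2 and bucket_d below 0.008 m and z of tube_orange_2 in the frame of bucket_d between -0.042 and -0.031 m and horizontal distance between tube_blue_1 and bucket_a below 0.008 m and z of tube_blue_1 in the frame of bucket_a between -0.042 and -0.031 m and horizontal distance between tube_blue_2 and bucket_c below 0.008 m and z of tube_blue_2 in the frame of bucket_c between -0.042 and -0.031 m) or (horizontal distance between tube_orange_1 and bucket_d below 0.008 m and z of tube_orange_1 in the frame of bucket_d between -0.042 and -0.031 m and horizontal distance between tube_orange_2 and bucket_b below 0.008 m and z of tube_orange_2 in the frame of bucket_b between -0.042 and -0.031 m and horizontal distance between tube_blue_1 and bucket_a below 0.008 m and z of tube_blue_1 in the frame of bucket_a between -0.042 and -0.031 m and horizontal distance between tube_blue_2 and bucket_c below 0.008 m and z of tube_blue_2 in the frame of bucket_c between -0.042 and -0.031 m) or (horizontal distance between tube_orange_1 and bucket_b below 0.008 m and z of tube_orange_1 in the frame of bucket_b between -0.042 and -0.031 m and horizontal distance between tube_orange_2 and bucket_d below 0.008 m and z of tube_orange_2 in the frame of bucket_d between -0.042 and -0.031 m and horizontal distance between tube_blue_1 and bucket_c below 0.008 m and z of tube_blue_1 in the frame of bucket_c between -0.042 and -0.031 m and horizontal distance between tube_blue_2 and bucket_a below 0.008 m and z of tube_blue_2 in the frame of bucket_a between -0.042 and -0.031 m) or (horizontal distance between tube_orange_1 and bucket_d below 0.008 m and z of tube_orange_1 in the frame of bucket_d between -0.042 and -0.031 m and horizontal distance between tube_orange_2 and bucket_b below 0.008 m and z of tube_orange_2 in the frame of bucket_b between -0.042 and -0.031 m and horizontal distance between tube_blue_1 and bucket_c below 0.008 m and z of tube_blue_1 in the frame of bucket_c between -0.042 and -0.031 m and horizontal distance between tube_blue_2 and bucket_a below 0.008 m and z of tube_blue_2 in the frame of bucket_a between -0.042 and -0.031 m)) and linear speed of each of tube_orange_1, tube_orange_2, tube_blue_1, tube_blue_2 below 0.02 m/s and contact force between the fingers and tube_orange_1 below 0.05 N and angle between each of tube_orange_1, tube_orange_2, tube_blue_1, tube_blue_2's own z axis and vertical below 0.2 rad and contact force between the fingers and tube_orange_2 below 0.05 N and contact force between the fingers and tube_blue_1 below 0.05 N and contact force between the fingers and tube_blue_2 below 0.05 N and distance of narrow_tube from where it was at the start of the episode below 0.015 m and angle between narrow_tube's own z axis and vertical below 0.25 rad); the robot touches nothing.
It fails at once if a 50 ml tube is let fall (faster than 0.7 m/s while out of the fingers) instead of being lowered ((linear speed of tube_orange_1 above 0.7 m/s and contact force between the fingers and tube_orange_1 below 0.05 N) or (linear speed of tube_orange_2 above 0.7 m/s and contact force between the fingers and tube_orange_2 below 0.05 N) or (linear speed of tube_blue_1 above 0.7 m/s and contact force between the fingers and tube_blue_1 below 0.05 N) or (linear speed of tube_blue_2 above 0.7 m/s and contact force between the fingers and tube_blue_2 below 0.05 N)).
It fails at once if a 50 ml tube is tipped over (more than about 50 degrees) (angle between any of tube_orange_1, tube_orange_2, tube_blue_1, tube_blue_2's own z axis and vertical above 0.9 rad).
It fails at once if the narrow 15 ml tube is pulled from its rack or knocked (distance of narrow_tube from where it was at the start of the episode above 0.025 m or angle between narrow_tube's own z axis and vertical above 0.35 rad).
It also fails if it takes over 115 s, if anything falls off the work surface, if the arm or the gripper's body presses on something with over 40 N, if the wrist force passes 120 N, or if a joint passes its speed limit or range.

## Working session

There is one attempt and no reset: what is moved stays moved. The work goes in short steps, Python scripts to look and compute and a tool call to move; the robot and the scene stay as the last step left them, time stands still between calls to the robot, and variables do not carry over. Pictures are saved under pics/ and viewed, and the job is handed in when it is done.

Besides the shell and the picture viewer there is one more tool, called after "Request:" as name(argument=value, ...) on one line, values as JSON. arm_command: Moves the arm, as the interface text tells. Its arguments: {"type":"object","properties":{"targets":{"type":"array","items":{"type":"object","properties":{"x":{"type":"number"},"y":{"type":"number"},"z":{"type":"number"},"roll":{"type":"number"}}}},"fingers":{"type":"number"}},"required":["targets"]}

```bash
mkdir -p pics; ls; cat > h.py <<'E'
import numpy as np, cv2
from plant import bot
from scipy.spatial.transform import Rotation as R
def cap(n,save=None):
    o=bot.get_obs(); c=bot.capture(n)
    if n=='wrist':
        T=np.eye(4); T[:3,:3]=R.from_euler('xyz',o['tcp_rot']).as_matrix(); T[:3,3]=o['tool_pos']
        M=T@np.array(c['hand_eye']); c['P']=M[:3,3]; c['Rm']=M[:3,:3]
    else:
        c['P']=np.array(c['position']); r=np.array(c['rotation']); c['Rm']=r if r.shape==(3,3) else R.from_euler('xyz',r).as_matrix()
    if save: cv2.imwrite('pics/'+save,c['img'])
    return c
def onz(c,u,v,z):
    d=c['Rm']@np.array([(u-c['cx'])/c['fx'],(v-c['cy'])/c['fy'],1]); return c['P']+d*(z-c['P'][2])/d[2]
def proj(c,p):
    q=c['Rm'].T@(np.array(p)-c['P']); return q[0]/q[2]*c['fx']+c['cx'],q[1]/q[2]*c['fy']+c['cy']
E
python3 - <<'E'
from h import *
print(bot.get_obs())
for n in('side','top','wrist'):
    c=cap(n,n+'0.png'); print(n,c['P'],c['Rm'],c['fx'],c['cx'],c['cy'], c.get('hand_eye'))
E
```

```text
pics
{'time': 0.0, 'joint_positions': array([ 1.10998959e+00,  3.42739217e-01,  1.52498300e+00,  3.00106430e-05,
        1.27540853e+00, -1.45980282e-01]), 'dq': array([ 0.00106261, -0.00027371, -0.00016156,  0.00061753,  0.00067206,
       -0.00101777]), 'tau': array([-1.19668050e-03, -4.31251931e+01, -2.44216561e+01,  7.17147742e-02,
        5.61194227e-02, -1.75751538e-04]), 'tool_pos': array([162.3504346 , 498.85315972, 226.04827865]), 'tcp_rot': array([-3.14007509e+00, -2.52126791e-04,  2.82675725e+00]), 'contact_force': array([-0.01802021, -1.13197469, -0.37391129]), 'moment': array([0.01984045, 0.01953521, 0.00779946]), 'grip_width': 91.93642587212231}
side [ 318.15396016  874.42706979 1037.13784393] [[-0.95603343 -0.21312293  0.20144153]
 [-0.29321236  0.68260556 -0.66938491]
 [ 0.00515616 -0.6990195  -0.71508402]] 465.7341702876517 250.9133230580814 182.57019635855843 None
top [ 476.55670766   -4.17022083 1094.85711696] [[ 0.01978031 -0.99602221  0.08688214]
 [-0.99977897 -0.01908577  0.00881755]
 [-0.00712426 -0.08703735 -0.99617957]] 380.81330149471495 253.11736143507807 193.97541042335035 None
wrist [ 87.81188725 523.32967574 382.97278514] [[ 0.31078286  0.90988683  0.27480896]
 [ 0.95048041 -0.29720365 -0.09086796]
 [-0.00100534  0.28944073 -0.95719541]] 337.05768468098364 253.93582703310202 186.36526440385282 [[-1.20946356e-03 -9.57129359e-01 -2.89658296e-01  7.84837267e+01]
 [ 9.99999222e-01 -1.24649058e-03 -5.66525694e-05 -6.39713305e-02]
 [-3.06832500e-04 -2.89658139e-01  9.57130121e-01 -1.56829935e+02]
 [ 0.00000000e+00  0.00000000e+00  0.00000000e+00  1.00000000e+00]]
```

View pics/side0.png

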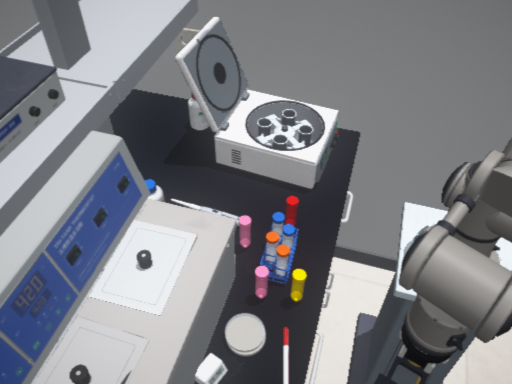

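View pics/top0.png

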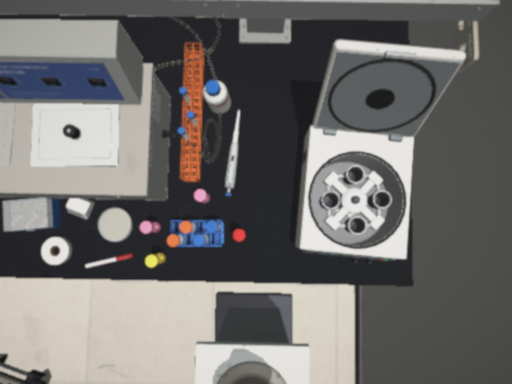

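View pics/wrist0.png

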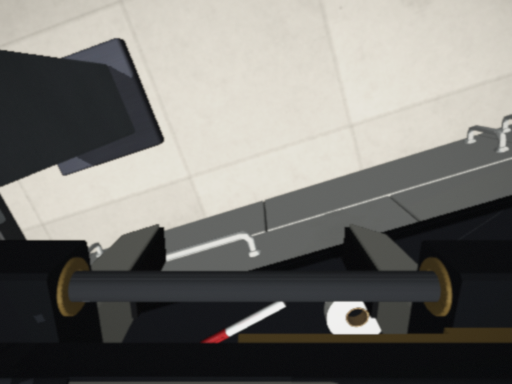

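```bash
python3 - <<'E'
from h import *
i=cv2.imread('pics/top0.png'); j=cv2.imread('pics/side0.png')
cv2.imwrite('pics/a1.png',cv2.resize(i[185:275,130:260],None,fx=6,fy=6,interpolation=2))
cv2.imwrite('pics/a2.png',cv2.resize(i[140:265,290:420],None,fx=4.6,fy=4.6,interpolation=2))
cv2.imwrite('pics/a3.png',cv2.resize(j[190:310,220:320],None,fx=5,fy=5,interpolation=2))
cv2.imwrite('pics/a4.png',cv2.resize(j[85:190,210:345],None,fx=5.5,fy=5.5,interpolation=2))
E
```

```text
(no output)
```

View pics/a1.png

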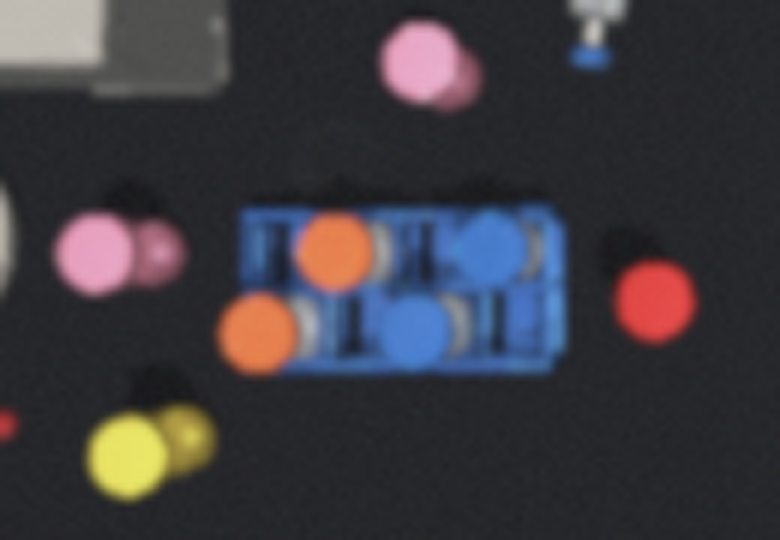

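View pics/a2.png

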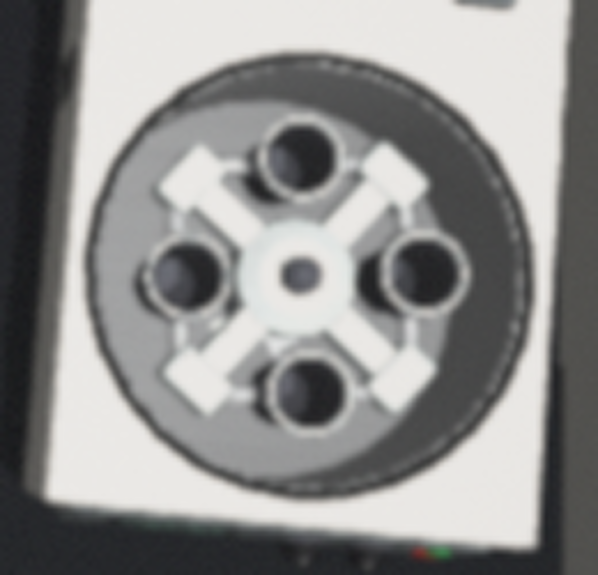

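View pics/a3.png

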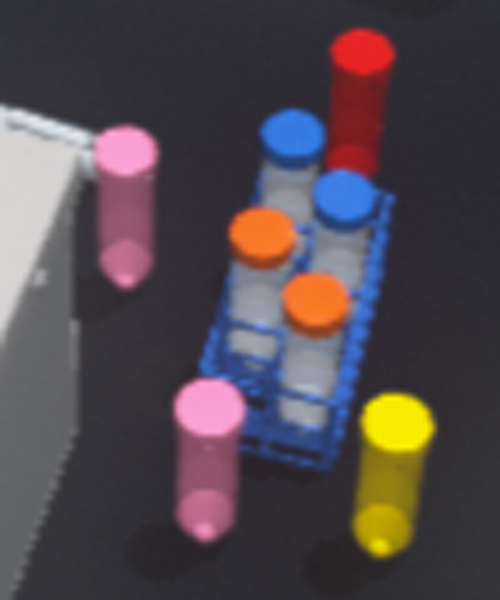

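View pics/a4.png

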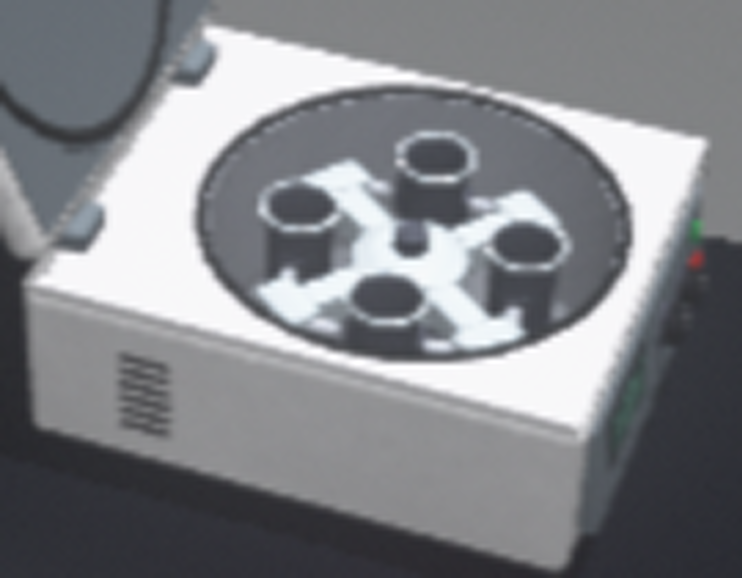

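```bash
cat >> h.py <<'E'
def tri(cs,uvs):
    A=np.zeros((3,3));b=np.zeros(3)
    for c,(u,v) in zip(cs,uvs):
        d=c['Rm']@np.array([(u-c['cx'])/c['fx'],(v-c['cy'])/c['fy'],1]);d/=np.linalg.norm(d)
        M=np.eye(3)-np.outer(d,d);A+=M;b+=M@c['P']
    p=np.linalg.solve(A,b)
    return p,[np.array(proj(c,p))-uv for c,uv in zip(cs,uvs)]
def blobs(img,hl,hh,smin=120,vmin=90,amin=15):
    h=cv2.cvtColor(img,cv2.COLOR_BGR2HSV); m=cv2.inRange(h,(hl,smin,vmin),(hh,255,255))
    n,l,s,c=cv2.connectedComponentsWithStats(m); return [(np.round(c[i],1),s[i][4],s[i][:4]) for i in range(1,n) if s[i][4]>=amin]
E
python3 - <<'E'
from h import *
t=cap('top');s=cap('side')
for nm,c in(('top',t),('side',s)):
    print(nm,'orange');[print(b) for b in blobs(c['img'],7,15,150,150) ]
    print('blue');[print(b) for b in blobs(c['img'],100,115,140,190)]
    print('yellow');[print(b) for b in blobs(c['img'],24,33,120,200)]
    print('red');[print(b) for b in blobs(c['img'],0,3,140,200)]
E
```

```text
top orange
(array([192.6, 116. ]), np.int32(1858), array([180,  44,  24, 138], dtype=int32))
(array([185.6, 226.4]), np.int32(91), array([181, 221,  11,  11], dtype=int32))
(array([172.4, 240.4]), np.int32(115), array([167, 235,  12,  12], dtype=int32))
blue
(array([212.2,  86.1]), np.int32(96), array([207,  81,  11,  11], dtype=int32))
(array([190. , 114.2]), np.int32(19), array([188, 112,   5,   5], dtype=int32))
(array([181.2, 130.2]), np.int32(19), array([179, 128,   5,   5], dtype=int32))
(array([210.8, 226.3]), np.int32(94), array([204, 221,  13,  11], dtype=int32))
(array([221.5, 227.1]), np.int32(15), array([221, 223,   2,   9], dtype=int32))
(array([198.5, 239.8]), np.int32(92), array([194, 235,  10,  11], dtype=int32))
yellow
(array([151. , 260.6]), np.int32(107), array([146, 255,  12,  12], dtype=int32))
red
(array([238.8, 234.8]), np.int32(96), array([234, 230,  11,  11], dtype=int32))
side orange
(array([272.1, 236.6]), np.int32(108), array([266, 232,  13,  11], dtype=int32))
(array([282.6, 249.9]), np.int32(113), array([277, 245,  13,  11], dtype=int32))
blue
(array([149.6, 183.5]), np.int32(66), array([145, 180,  10,   9], dtype=int32))
(array([278.2, 216.3]), np.int32(78), array([273, 212,  11,   9], dtype=int32))
(array([288.3, 228.7]), np.int32(85), array([283, 224,  12,  10], dtype=int32))
yellow
(array([298.9, 274.1]), np.int32(121), array([293, 269,  13,  11], dtype=int32))
red
(array([292.2, 199.9]), np.int32(62), array([288, 196,  10,   9], dtype=int32))
```

```bash
python3 - <<'E'
from h import *
np.set_printoptions(precision=2,suppress=True)
t=cap('top');s=cap('side')
for n,a,b in(('o1',(185.7,226.6),(272.1,237)),('o2',(172.5,240.4),(282.7,250)),('b1',(211.4,226.5),(278.3,217)),('b2',(198.7,239.9),(288.5,229.3)),
 ('Bup',(355.4,174.8),(264.2,122.6)),('Bleft',(330.65,200),(280.5,139)),('Bright',(382.4,199.3),(289.5,113.5)),('Bbot',(357,225.4),(306,129.2)),('red',(238.8,234.8),(292.2,199.9)),('yel',(151,260.6),(298.9,274.1))):
    p,e=tri((t,s),(a,b)); print(n,p,e, onz(t,*a,118),onz(s,*b,118))
E
```

```text
o1 [473.5  175.84 114.01] [array([0.07, 0.45]), array([-0.47, -0.06])] [474.66 175.32 118.  ] [471.67 178.68 118.  ]
o2 [437.95 208.03 116.21] [array([0.05, 0.36]), array([-0.38, -0.04])] [438.92 207.8  118.  ] [436.81 209.16 118.  ]
b1 [475.03 109.6  115.44] [array([0.07, 0.46]), array([-0.46, -0.05])] [476.21 109.52 118.  ] [473.41 111.54 118.  ]
b2 [440.22 141.11 115.39] [array([0.07, 0.48]), array([-0.49, -0.05])] [441.53 140.93 118.  ] [438.67 142.96 118.  ]
Bup [ 617.26 -260.44  110.83] [array([0.02, 0.1 ]), array([-0.08, -0.01])] [ 616.49 -258.53  118.  ] [ 614.68 -251.68  118.  ]
Bleft [ 548.74 -196.32  112.18] [array([0.11, 0.68]), array([-0.58, -0.06])] [ 550.04 -194.88  118.  ] [ 545.54 -189.81  118.  ]
Bright [ 553.13 -330.01  111.17] [array([0.13, 0.7 ]), array([-0.56, -0.05])] [ 554.4  -327.44  118.  ] [ 549.58 -321.39  118.  ]
Bbot [ 484.34 -263.6   113.93] [array([0.15, 0.81]), array([-0.67, -0.04])] [ 486.36 -262.15  118.  ] [ 481.57 -259.03  118.  ]
red [455.11  38.92 113.25] [array([0.08, 0.51]), array([-0.49, -0.04])] [456.5   38.94 118.  ] [453.13  42.98 118.  ]
yel [385.4  261.61 113.5 ] [array([0.05, 0.42]), array([-0.46, -0.04])] [386.87 260.56 118.  ] [384.02 264.37 118.  ]
```

```bash
python3 - <<'E'
from h import *
np.set_printoptions(precision=1,suppress=True)
t=cap('top');s=cap('side')
print(onz(t,168,200,0),onz(t,147,196,200),onz(t,154,66,200))
print('house',tri((t,s),((299.8,248.7),(315.5,164))))
print(tri((t,s),((313,129),(215,137))), 'hingeish')
for z in(150,200,300): print(z,onz(t,310,128,z),onz(t,412,135,z))
print('pink',onz(t,201,195.5,118))
i=t['img']; cv2.imwrite('pics/b1.png',cv2.resize(i[30:260,280:480],None,fx=2.6,fy=2.6,interpolation=2))
cv2.imwrite('pics/b2.png',cv2.resize(i[40:220,90:240],None,fx=3.3,fy=3.3,interpolation=2))
cv2.imwrite('pics/b3.png',cv2.resize(s['img'][10:200,150:360],None,fx=3,fy=3,interpolation=2))
E
```

```text
[549.9 250.8   0. ] [545.  254.3 200. ] [862.7 251.2 200. ]
house (array([ 423.2, -117.6,  113.2]), [array([0.1, 0.4]), array([-0.3, -0. ])])
(array([ 740.2, -149.5,  108.5]), [array([-0.2, -1. ]), array([0.8, 0.2])]) hingeish
150 [ 729.  -136.2  150. ] [ 715.6 -392.7  150. ]
200 [ 715.6 -129.2  200. ] [ 703.  -372.2  200. ]
300 [ 688.9 -115.2  300. ] [ 677.7 -331.1  300. ]
pink [555.2 138.7 118. ]
```

View pics/b1.png

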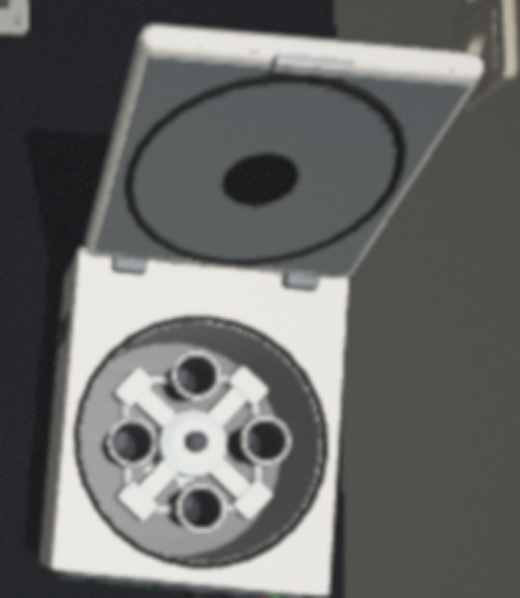

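View pics/b2.png

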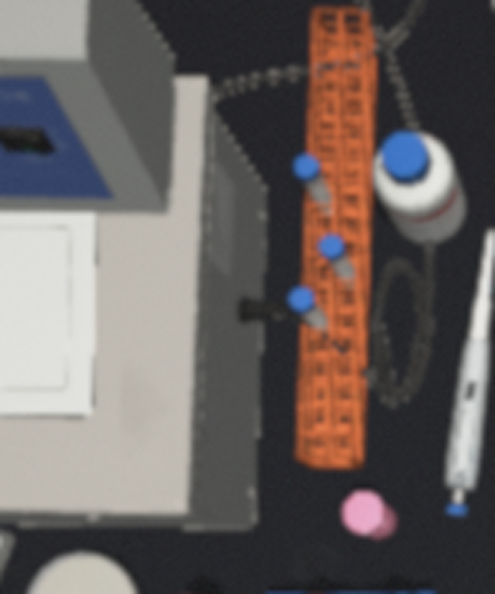

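View pics/b3.png

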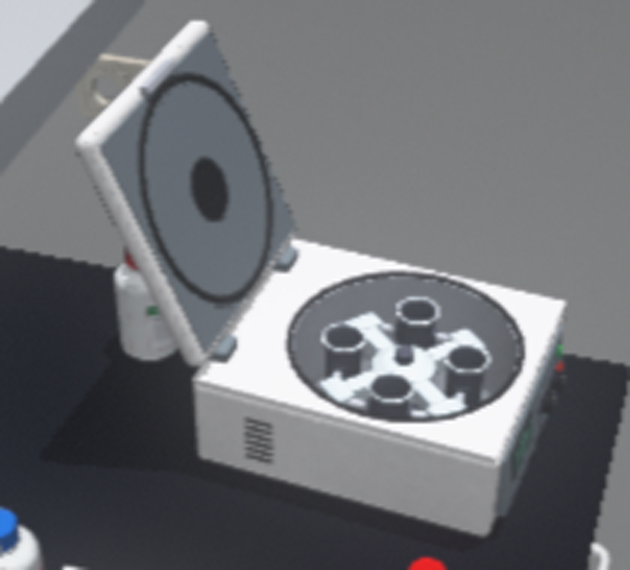

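Request:
arm_command(targets=[{"x": 1, "y": -1, "z": 1, "roll": -0.04}, {"x": 3, "y": -3, "z": 2, "roll": -0.14}, {"x": 6, "y": -6, "z": 3, "roll": -0.25}, {"x": 9, "y": -9, "z": 4, "roll": -0.36}, {"x": 12, "y": -12, "z": 5, "roll": -0.47}, {"x": 15, "y": -15, "z": 5, "roll": -0.58}, {"x": 18, "y": -18, "z": 5, "roll": -0.69}, {"x": 20, "y": -20, "z": 5, "roll": -0.8}], fingers=1)

```text
time: 1.12
tool_pos: [364.1, 297.3, 277.2]
tcp_rot: [3.14, 0.0, 2.021]
contact_force: [1.2, 0.6, 0.8]
grip_width: 91.9
```

Request:
arm_command(targets=[{"x": 2, "y": -2, "z": 0, "roll": -0.1}, {"x": 4, "y": -4, "z": 0, "roll": -0.2}, {"x": 6, "y": -6.5, "z": 0, "roll": -0.3}, {"x": 8, "y": -9, "z": 0, "roll": -0.4}, {"x": 10, "y": -11, "z": 0, "roll": -0.44}, {"x": 11.1, "y": -12.3, "z": 0, "roll": -0.44}, {"x": 11.1, "y": -12.3, "z": 0, "roll": -0.44}, {"x": 11.1, "y": -12.3, "z": 0, "roll": -0.44}])

```text
time: 1.78
tool_pos: [473.7, 175.7, 276.5]
tcp_rot: [-3.141, -0.0, 1.585]
contact_force: [0.1, -0.1, 0.3]
grip_width: 91.7
```

```bash
python3 - <<'E'
from h import *
c=cap('wrist','w1.png');cap('side','s1.png');o=bot.get_obs();print(o['tool_pos'],o['tcp_rot'],o['time'],o['joint_positions'],o['contact_force'])
for n,p in(('o1',(473.5,175.8,116)),('o2',(438,208,116)),('b1',(475,109.6,116)),('b2',(440.2,141.1,116))): print(n,proj(c,p))
E
```

```text
[472.94054122 176.77736242 276.71691684] [-3.14121691e+00 -2.90812151e-04  1.58728674e+00] 1.8833 [2.05575775e-01 2.69464876e-01 1.48771006e+00 3.62510313e-04
 1.38473211e+00 1.89018186e-01] [ 0.2358926   0.73687961 -0.27433227]
o1 (np.float64(253.98608264057202), np.float64(168.9548292806845))
o2 (np.float64(216.68596407906304), np.float64(135.18671446285998))
b1 (np.float64(254.60772908687866), np.float64(231.74342286014578))
b2 (np.float64(220.16429668293256), np.float64(202.33129370637812))
```

View pics/w1.png

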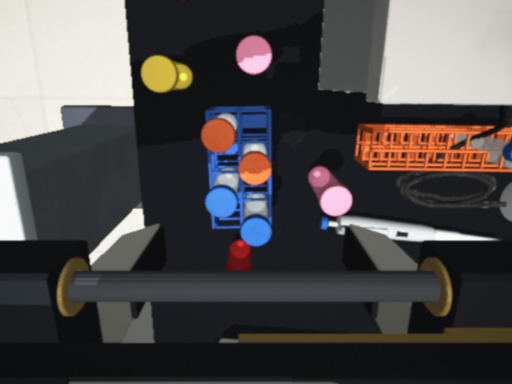

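View pics/s1.png

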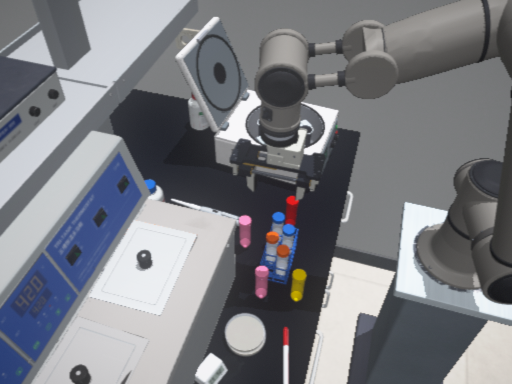

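```bash
python3 - <<'E'
from h import *
np.set_printoptions(precision=1,suppress=True)
c=cap('wrist')
cv2.imwrite('pics/w1z.png',cv2.resize(c['img'][100:255,190:290],None,fx=5,fy=5,interpolation=2)[:775])
for r in((3,14),(100,115)):
  for b in blobs(c['img'],*r,140,150,150): print(b,onz(c,*b[0],117))
E
```

```text
(array([218.5, 136.2]), np.int32(839), array([203, 120,  33,  33], dtype=int32)) [439.  208.2 117. ]
(array([422.3, 149.1]), np.int32(4468), array([356, 126, 156,  47], dtype=int32)) [632.2 198.9 117. ]
(array([255.3, 169.5]), np.int32(799), array([240, 154,  32,  32], dtype=int32)) [474.1 176.6 117. ]
(array([214. , 169.7]), np.int32(275), array([209, 154,  17,  36], dtype=int32)) [434.1 175.7 117. ]
(array([225.1, 205.9]), np.int32(1062), array([206, 189,  46,  40], dtype=int32)) [444.5 138.7 117. ]
(array([256.2, 232.4]), np.int32(688), array([241, 219,  31,  28], dtype=int32)) [476.1 110.3 117. ]
```

View pics/w1z.png

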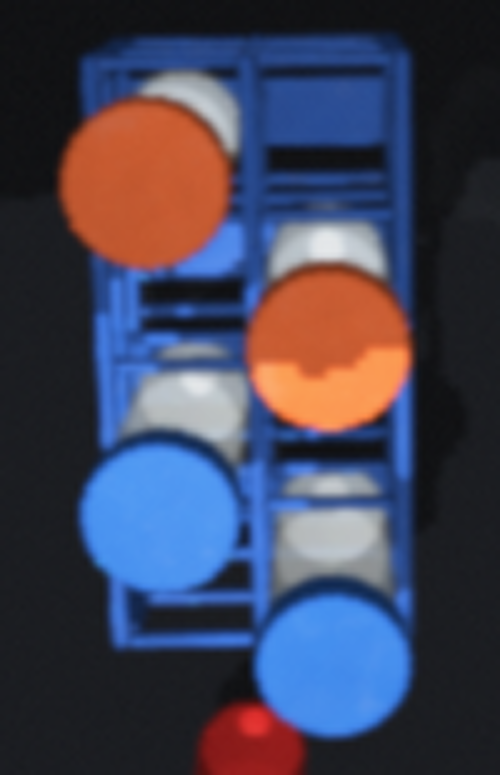

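Request:
arm_command(targets=[{"x": 0.05, "y": 0, "z": -2}, {"x": 0.05, "y": 0, "z": -5}, {"x": 0.05, "y": 0, "z": -8}, {"x": 0.05, "y": 0, "z": -11}, {"x": 0.05, "y": 0, "z": -14}, {"x": 0.05, "y": 0, "z": -16.5}, {"x": 0.05, "y": 0, "z": -18}, {"x": 0.05, "y": 0, "z": -18.4}])

```text
$.targets[0]: bad value
```

Request:
arm_command(targets=[{"z": 0}, {"z": 0}, {"z": 0}, {"z": 0}, {"z": 0}, {"z": 0}, {"z": 0}, {"z": 0}], fingers=0)

```text
$.targets[0]: bad value
```

```bash
python3 - <<'E'
from h import *
c=cap('wrist','w2.png');o=bot.get_obs();print(o)
E
```

```text
{'time': 1.9833, 'joint_positions': array([2.06328901e-01, 2.69229202e-01, 1.48766207e+00, 2.16692509e-04,
       1.38465065e+00, 1.88815777e-01]), 'dq': array([ 0.00100175, -0.00021977, -0.00227052, -0.00193702,  0.00100711,
       -0.00040597]), 'tau': array([-3.45392050e-01, -4.01137555e+01, -2.55144292e+01,  7.05606001e-02,
        1.48279028e-02,  4.83884913e-03]), 'tool_pos': array([472.84993037, 177.09585481, 276.85201106]), 'tcp_rot': array([ 3.14158279e+00, -2.18688286e-04,  1.58826935e+00]), 'contact_force': array([-0.43931473,  0.63525539,  0.22332993]), 'moment': array([-0.07083477,  0.00175237,  0.02051718]), 'grip_width': 91.656252405176}
```

View pics/w2.png

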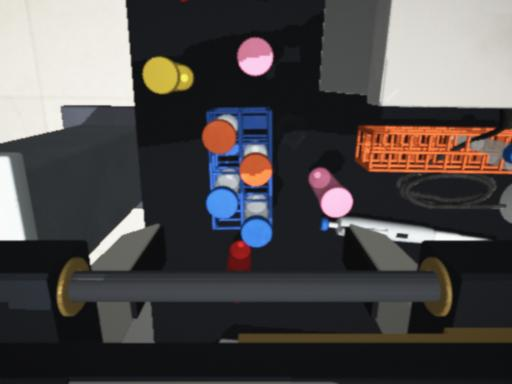

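Request:
arm_command(targets=[{"x": 0.1, "y": -0.05, "z": -2, "roll": 0}, {"x": 0.1, "y": -0.05, "z": -5, "roll": 0}, {"x": 0.1, "y": -0.05, "z": -8, "roll": 0}, {"x": 0.1, "y": -0.05, "z": -11, "roll": 0}, {"x": 0.1, "y": -0.05, "z": -14, "roll": 0}, {"x": 0.1, "y": -0.05, "z": -16.5, "roll": 0}, {"x": 0.1, "y": -0.05, "z": -18, "roll": 0}, {"x": 0.1, "y": -0.05, "z": -18.4, "roll": 0}])

```text
time: 2.65
tool_pos: [472.4, 176.2, 90.3]
tcp_rot: [-3.137, 0.001, 1.588]
contact_force: [0.1, -0.8, 0.5]
grip_width: 91.8
```

Request:
arm_command(targets=[{"x": 0, "y": 0, "z": 0, "roll": 0}, {"x": 0, "y": 0, "z": 0, "roll": 0}, {"x": 0, "y": 0, "z": 0, "roll": 0}, {"x": 0, "y": 0, "z": 0, "roll": 0}, {"x": 0, "y": 0, "z": 0, "roll": 0}, {"x": 0, "y": 0, "z": 0, "roll": 0}, {"x": 0, "y": 0, "z": 0, "roll": 0}, {"x": 0, "y": 0, "z": 0, "roll": 0}], fingers=0)

```text
time: 3.32
tool_pos: [474.6, 175.7, 92.9]
tcp_rot: [3.141, -0.0, 1.587]
contact_force: [0.3, -0.7, -0.1]
grip_width: 43.2
```

```bash
python3 - <<'E'
from h import *
c=cap('wrist','w2.png');cap('side','s2.png');o=bot.get_obs();print(o)
E
```

```text
{'time': 3.4167, 'joint_positions': array([ 2.03023448e-01,  4.60451333e-01,  1.75578357e+00, -3.08406815e-05,
        9.25166282e-01,  1.87117884e-01]), 'dq': array([-0.00076976,  0.00280335,  0.00071702, -0.00046605, -0.00169291,
       -0.00094388]), 'tau': array([ 6.51745751e-03, -4.40642488e+01, -1.92846090e+01,  6.95851701e-02,
        2.11882865e-02,  1.36966928e-04]), 'tool_pos': array([474.58059725, 175.69105158,  92.80549049]), 'tcp_rot': array([ 3.14139994e+00, -1.14118742e-05,  1.58672045e+00]), 'contact_force': array([ 0.0488356 , -0.83591595,  0.61773405]), 'moment': array([-0.13224682,  0.00537314, -0.00168727]), 'grip_width': 35.30077916581716}
```

View pics/w2.png

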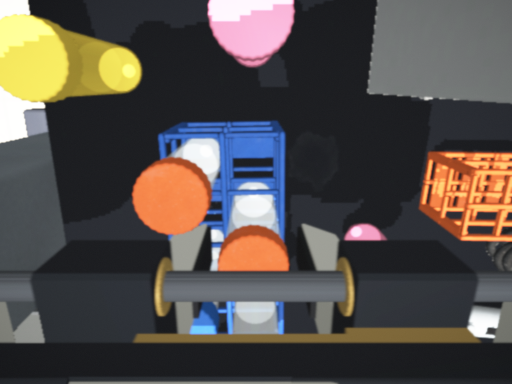

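View pics/s2.png

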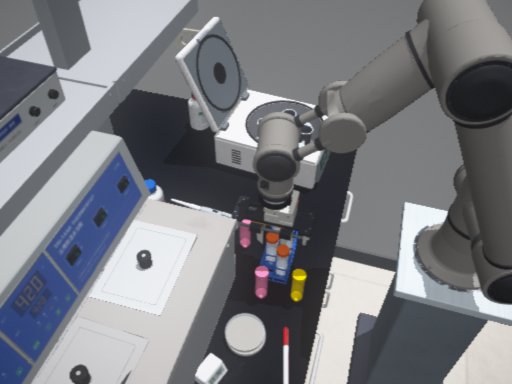

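Fingers are still closing; wait then a test lift.

Request:
arm_command(targets=[{"x": 0, "y": 0, "z": 0, "roll": 0}, {"x": 0, "y": 0, "z": 0, "roll": 0}, {"x": 0, "y": 0, "z": 0, "roll": 0}, {"x": 0, "y": 0, "z": 0, "roll": 0}, {"x": 0, "y": 0, "z": 0.3, "roll": 0}, {"x": 0, "y": 0, "z": 0.6, "roll": 0}, {"x": 0, "y": 0, "z": 1, "roll": 0}, {"x": 0, "y": 0, "z": 1, "roll": 0}], fingers=0)

```text
time: 4.08
tool_pos: [475.0, 175.9, 103.7]
tcp_rot: [3.14, -0.0, 1.587]
contact_force: [0.4, 1.3, -0.5]
grip_width: 31.3
```

```bash
python3 - <<'E'
from h import *
c=cap('wrist','w3.png')
E
```

```text
(no output)
```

View pics/w3.png

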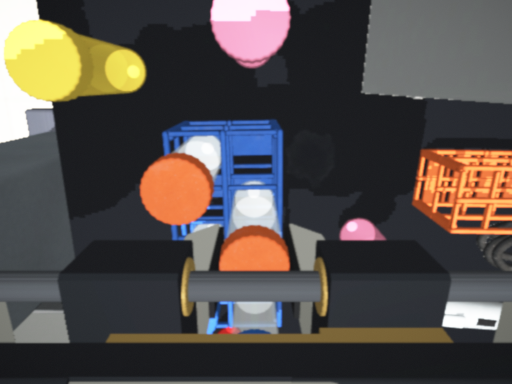

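Request:
arm_command(targets=[{"x": 0, "y": 0, "z": 1, "roll": 0}, {"x": 0, "y": 0, "z": 3.5, "roll": 0}, {"x": 0, "y": 0, "z": 6.5, "roll": 0}, {"x": 0, "y": 0, "z": 9.5, "roll": 0}, {"x": 0, "y": 0, "z": 12.5, "roll": 0}, {"x": 0, "y": 0, "z": 15.5, "roll": 0}, {"x": 0, "y": 0, "z": 17.5, "roll": 0}, {"x": 0, "y": 0, "z": 18.4, "roll": 0}])

```text
time: 4.8
tool_pos: [475.4, 175.9, 290.6]
tcp_rot: [3.136, -0.001, 1.587]
contact_force: [0.7, -0.1, -0.0]
grip_width: 31.0
```

Request:
arm_command(targets=[{"x": 0.2, "y": -1, "z": 0, "roll": 0}, {"x": 0.6, "y": -3.5, "z": 0, "roll": 0}, {"x": 1, "y": -6.5, "z": 0, "roll": 0}, {"x": 1.5, "y": -9.5, "z": 0, "roll": 0}, {"x": 2, "y": -12.5, "z": 0, "roll": 0}, {"x": 2.5, "y": -15.5, "z": 0, "roll": 0}, {"x": 3, "y": -18.5, "z": 0, "roll": 0}, {"x": 3.5, "y": -21.5, "z": 0, "roll": 0}])

```text
time: 5.47
tool_pos: [508.6, -41.3, 284.9]
tcp_rot: [-3.138, -0.001, 1.587]
contact_force: [-0.4, -0.2, -0.4]
grip_width: 31.0
```

Request:
arm_command(targets=[{"x": 0.5, "y": -3, "z": 0, "roll": 0}, {"x": 1, "y": -6, "z": 0, "roll": 0}, {"x": 1.5, "y": -9, "z": 0, "roll": 0}, {"x": 2, "y": -12, "z": 0, "roll": 0}, {"x": 2.5, "y": -15, "z": 0, "roll": 0}, {"x": 3, "y": -18, "z": 0, "roll": 0}, {"x": 3.5, "y": -21, "z": 0, "roll": 0}, {"x": 4, "y": -23, "z": 0, "roll": 0}])

```text
time: 6.13
tool_pos: [548.3, -272.5, 284.2]
tcp_rot: [-3.138, -0.001, 1.585]
contact_force: [0.6, 0.8, -1.4]
grip_width: 31.3
```

Request:
arm_command(targets=[{"x": 0.1, "y": -1.5, "z": 0, "roll": 0}, {"x": 0.1, "y": -2.5, "z": 0, "roll": 0}, {"x": 0.1, "y": -3, "z": 0, "roll": 0}, {"x": 0.1, "y": -3, "z": 0, "roll": 0}, {"x": 0.1, "y": -3, "z": 0, "roll": 0}, {"x": 0.1, "y": -3, "z": 0, "roll": 0}])

```text
time: 6.63
tool_pos: [550.5, -298.3, 286.8]
tcp_rot: [-3.142, -0.0, 1.588]
contact_force: [-0.3, -0.4, -0.8]
grip_width: 31.1
```

```bash
python3 - <<'E'
from h import *
c=cap('wrist','w4.png');o=bot.get_obs();print(o['tool_pos'],o['tcp_rot'],o['contact_force'])
for p in((617.3,-260.4,112),(549,-196.3,112),(553,-330,112),(485,-263.5,112)):print(proj(c,p))
E
```

```text
[ 550.61812056 -298.27342658  286.96632947] [ 3.14131609e+00 -1.25621295e-04  1.58795706e+00] [-0.12980378  0.25724602 -1.09196999]
(np.float64(323.0347678596354), np.float64(128.9161246522616))
(np.float64(254.21118693941094), np.float64(57.73436087766672))
(np.float64(256.01087325570137), np.float64(195.5304970552556))
(np.float64(187.70508443987015), np.float64(129.96161345391465))
```

View pics/w4.png

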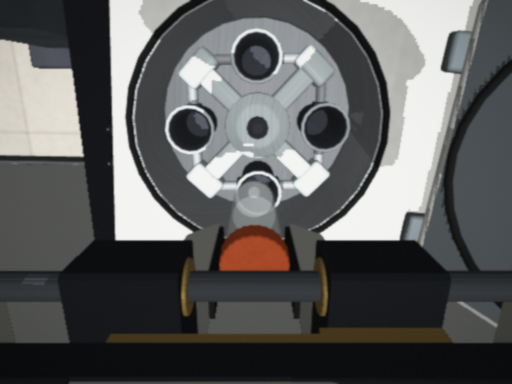

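```bash
python3 - <<'E'
from h import *
i=cv2.imread('pics/w4.png'); cv2.imwrite('pics/w4z.png',cv2.resize(i[15:215,155:365],None,fx=3.7,fy=3.0*0+2.95 if 0 else 2.9,interpolation=2) if 0 else cv2.resize(i[15:165,155:365],None,fx=3.8,fy=3.8,interpolation=2))
E
```

```text
(no output)
```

View pics/w4z.png

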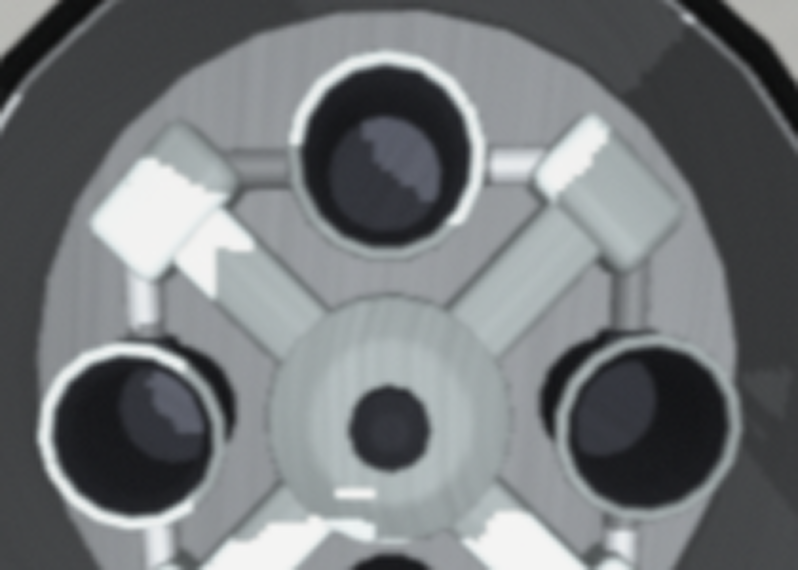

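```bash
python3 - <<'E'
from h import *
np.set_printoptions(precision=1,suppress=True)
c=cap('wrist')
for z in(110,112,114):
  print(z,onz(c,257,55.5,z),onz(c,189.7,129.7,z),onz(c,325.4,127.4,z))
E
```

```text
110 [ 551.7 -194.2  110. ] [ 486.7 -263.5  110. ] [ 620.1 -259.1  110. ]
112 [ 551.7 -194.3  112. ] [ 487.1 -263.3  112. ] [ 619.7 -258.9  112. ]
114 [ 551.7 -194.5  114. ] [ 487.5 -263.   114. ] [ 619.3 -258.7  114. ]
```

Request:
arm_command(targets=[{"x": 1, "y": 0.6, "z": 0, "roll": 0}, {"x": 3, "y": 1.8, "z": 0, "roll": 0}, {"x": 5, "y": 3, "z": 0, "roll": 0}, {"x": 6.5, "y": 3.7, "z": -1, "roll": 0}, {"x": 6.8, "y": 3.9, "z": -3, "roll": 0}, {"x": 6.8, "y": 3.9, "z": -5, "roll": 0}, {"x": 6.8, "y": 3.9, "z": -6.5, "roll": 0}, {"x": 6.8, "y": 3.9, "z": -7, "roll": 0}])

```text
time: 7.4
tool_pos: [618.4, -258.5, 213.7]
tcp_rot: [-3.138, -0.003, 1.588]
contact_force: [0.3, -0.4, -1.2]
grip_width: 31.0
```

Request:
arm_command(targets=[{"x": 0, "y": 0, "z": 0, "roll": 0}, {"x": 0, "y": 0, "z": 0, "roll": 0}, {"x": 0, "y": 0, "z": 0, "roll": 0}])

```text
time: 7.65
tool_pos: [619.3, -260.4, 218.3]
tcp_rot: [3.139, 0.001, 1.587]
contact_force: [0.5, 0.5, 0.3]
grip_width: 30.7
```

```bash
python3 - <<'E'
from h import *
c=cap('wrist','w5.png');o=bot.get_obs();print(o['tool_pos'],o['tcp_rot'],o['contact_force'])
s=cap('side');t=cap('top')
a=cv2.resize(s['img'][80:200,210:350],None,fx=4,fy=4,interpolation=2);b=cv2.resize(t['img'][130:250,280:420],None,fx=4,fy=4,interpolation=2)
cv2.imwrite('pics/st5.png',cv2.resize(np.hstack([a,b]),(800,343)))
E
```

```text
[ 619.17285642 -260.48278821  218.38467348] [3.13912977e+00 1.36702104e-03 1.58682526e+00] [-0.37533255 -0.0399085  -0.02016277]
```

View pics/w5.png

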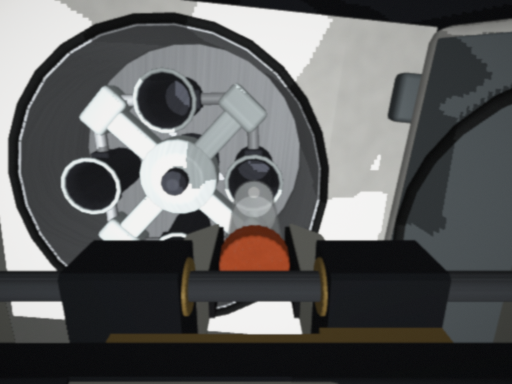

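View pics/st5.png

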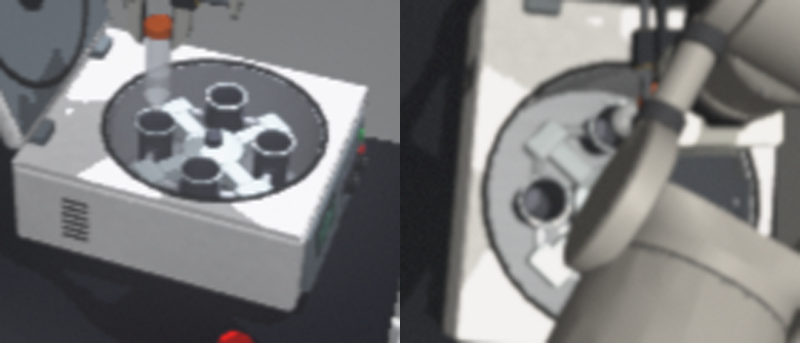

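```bash
python3 - <<'E'
from h import *
c=cap('wrist');o=bot.get_obs();print(o['tool_pos'])
print(proj(c,(619,-260,112)),onz(c,254.5,181,112),proj(c,o['tool_pos']+[0,0,-88]))
cv2.imwrite('pics/z.png',cv2.resize(c['img'][140:290,190:320],None,fx=4,fy=4,interpolation=2))
E
```

```text
[ 618.81477277 -260.47607328  217.76154008]
(np.float64(253.9756051806503), np.float64(184.41071867540725)) [ 619.38274005 -257.10967474  112.        ] (np.float64(253.7680238366839), np.float64(191.63609657859874))
```

View pics/z.png

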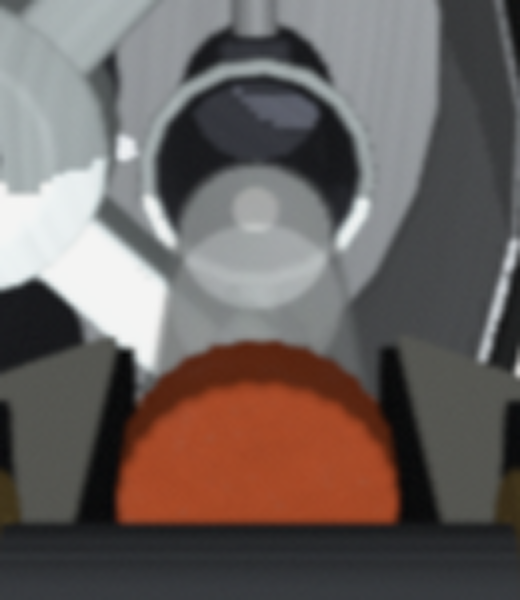

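Request:
arm_command(targets=[{"x": 0, "y": 0.25, "z": -0.3, "roll": 0}, {"x": 0, "y": 0.25, "z": -1.2, "roll": 0}, {"x": 0, "y": 0.25, "z": -2, "roll": 0}, {"x": 0, "y": 0.25, "z": -2.8, "roll": 0}, {"x": 0, "y": 0.25, "z": -3.6, "roll": 0}, {"x": 0, "y": 0.25, "z": -4.2, "roll": 0}, {"x": 0, "y": 0.25, "z": -4.5, "roll": 0}, {"x": 0, "y": 0.25, "z": -4.5, "roll": 0}])

```text
time: 8.52
tool_pos: [618.2, -257.6, 170.5]
tcp_rot: [-3.14, -0.001, 1.587]
contact_force: [-0.7, -0.9, -1.1]
grip_width: 31.2
```

```bash
python3 - <<'E'
from h import *
c=cap('wrist');o=bot.get_obs();print(o['tool_pos'],o['contact_force'],o['moment'])
s=cap('side')
a=cv2.resize(s['img'][70:190,210:350],None,fx=4,fy=4,interpolation=2);b=cv2.resize(c['img'][140:290,190:320],None,fx=3.2,fy=3.2,interpolation=2)
cv2.imwrite('pics/z1.png',cv2.resize(np.hstack([a,b]),None,fx=.8,fy=.8))
E
```

```text
[ 618.44688077 -257.75884465  171.31229905] [-0.04411577 -0.15075077  0.09262391] [-0.11757015  0.06778672  0.02158502]
```

View pics/z1.png

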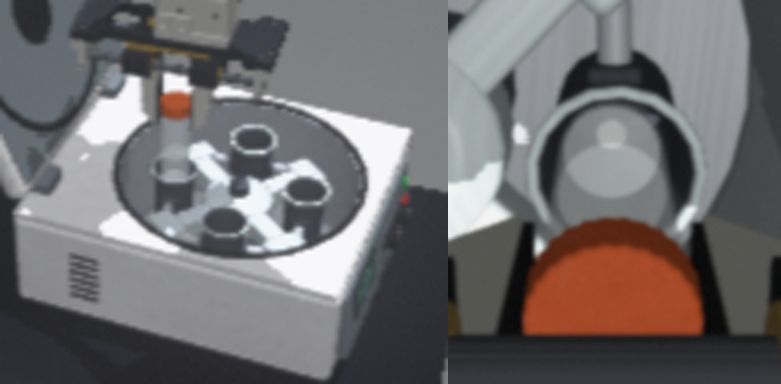

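Request:
arm_command(targets=[{"x": 0, "y": 0, "z": -0.5, "roll": 0}, {"x": 0, "y": 0, "z": -1, "roll": 0}, {"x": 0, "y": 0, "z": -1.5, "roll": 0}, {"x": 0, "y": 0, "z": -2, "roll": 0}, {"x": 0, "y": 0, "z": -2.4, "roll": 0}, {"x": 0, "y": 0, "z": -2.8, "roll": 0}, {"x": 0, "y": 0, "z": -3.0, "roll": 0}, {"x": 0, "y": 0, "z": -3.1, "roll": 0}])

```text
time: 9.28
tool_pos: [618.4, -257.7, 140.2]
tcp_rot: [-3.141, -0.0, 1.587]
contact_force: [0.3, 0.2, -0.8]
grip_width: 31.2
```

Request:
arm_command(targets=[{"x": 0, "y": 0, "z": -0.1, "roll": 0}, {"x": 0, "y": 0, "z": -0.2, "roll": 0}, {"x": 0, "y": 0, "z": -0.3, "roll": 0}, {"x": 0, "y": 0, "z": -0.3, "roll": 0}])

```text
time: 9.62
tool_pos: [618.5, -257.8, 137.7]
tcp_rot: [3.141, 0.0, 1.587]
contact_force: [-1.5, -0.8, -0.1]
grip_width: 30.7
```

Request:
arm_command(targets=[{"x": 0, "y": 0, "z": -0.1, "roll": 0}, {"x": 0, "y": 0, "z": -0.2, "roll": 0}, {"x": 0, "y": 0, "z": -0.2, "roll": 0}, {"x": 0, "y": 0, "z": -0.2, "roll": 0}])

```text
time: 9.95
tool_pos: [618.5, -257.8, 135.7]
tcp_rot: [-3.142, -0.0, 1.587]
contact_force: [0.8, -0.1, -0.5]
grip_width: 31.0
```

Request:
arm_command(targets=[{"x": 0, "y": 0, "z": -0.1, "roll": 0}, {"x": 0, "y": 0, "z": -0.1, "roll": 0}, {"x": 0, "y": 0, "z": -0.1, "roll": 0}])

```text
time: 10.2
tool_pos: [618.5, -257.7, 134.7]
tcp_rot: [-3.142, -0.0, 1.587]
contact_force: [-0.2, -0.5, -0.2]
grip_width: 30.8
```

Request:
arm_command(targets=[{"x": 0, "y": 0, "z": -0.1, "roll": 0}, {"x": 0, "y": 0, "z": -0.1, "roll": 0}, {"x": 0, "y": 0, "z": -0.1, "roll": 0}])

```text
time: 10.45
tool_pos: [618.7, -257.9, 134.2]
tcp_rot: [3.141, 0.0, 1.587]
contact_force: [-0.9, -0.4, 1.3]
grip_width: 30.8
```

Request:
arm_command(targets=[{"x": 0, "y": 0, "z": -0.1, "roll": 0}, {"x": 0, "y": 0, "z": -0.1, "roll": 0}, {"x": 0, "y": 0, "z": -0.1, "roll": 0}])

```text
time: 10.7
tool_pos: [619.0, -258.1, 134.0]
tcp_rot: [3.14, 0.001, 1.587]
contact_force: [-0.9, -0.1, 6.2]
grip_width: 30.7
```

Request:
arm_command(targets=[{"x": 0, "y": 0, "z": 0.05, "roll": 0}, {"x": 0, "y": 0, "z": 0.05, "roll": 0}, {"x": 0, "y": 0, "z": 0.05, "roll": 0}, {"x": 0, "y": 0, "z": 0.05, "roll": 0}, {"x": 0, "y": 0, "z": 0.05, "roll": 0}, {"x": 0, "y": 0, "z": 0.05, "roll": 0}], fingers=0.75)

```text
time: 11.2
tool_pos: [618.5, -257.7, 133.0]
tcp_rot: [-3.141, -0.0, 1.587]
contact_force: [-0.1, 0.2, -0.3]
grip_width: 66.5
```

```bash
python3 - <<'E'
from h import *
c=cap('wrist');o=bot.get_obs();print(o['tool_pos'],o['contact_force'],o['grip_width'])
cv2.imwrite('pics/w6.png',c['img'])
E
```

```text
[ 618.50369852 -257.72235511  133.05085072] [-0.77159117  0.84319012 -0.2998087 ] 67.46013426200665
```

View pics/w6.png

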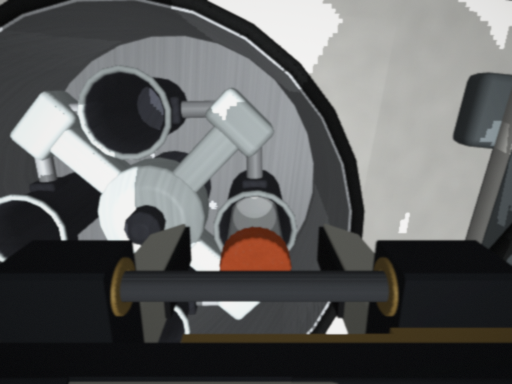

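Request:
arm_command(targets=[{"x": 0, "y": 0, "z": 1, "roll": 0}, {"x": 0, "y": 0, "z": 3, "roll": 0}, {"x": 0, "y": 0, "z": 6, "roll": 0}, {"x": 0, "y": 0, "z": 9, "roll": 0}, {"x": -0.5, "y": 1, "z": 12, "roll": 0}, {"x": -1.5, "y": 4, "z": 14.5, "roll": 0}, {"x": -2.7, "y": 7, "z": 15, "roll": 0}, {"x": -3.9, "y": 10, "z": 15, "roll": 0}])

```text
time: 11.92
tool_pos: [579.9, -157.4, 286.8]
tcp_rot: [3.136, 0.002, 1.586]
contact_force: [0.4, 0.6, -0.1]
grip_width: 69.2
```

```bash
python3 - <<'E'
from h import *
t=cap('top')
cv2.imwrite('pics/t6.png',cv2.resize(t['img'][130:260,280:420],None,fx=4,fy=4,interpolation=2))
E
```

```text
(no output)
```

View pics/t6.png

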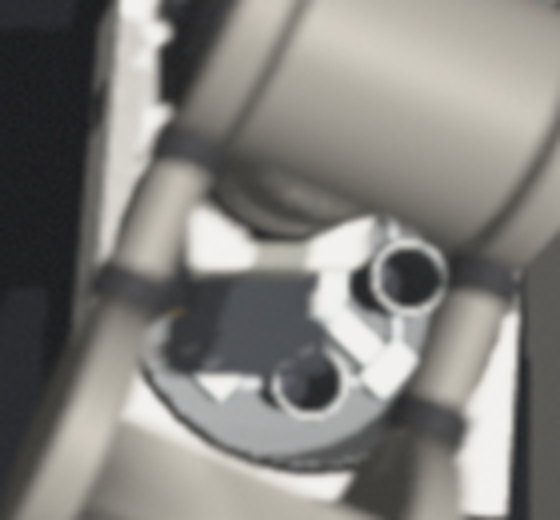

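Request:
arm_command(targets=[{"x": -1.2, "y": 3, "z": 0, "roll": 0}, {"x": -2.5, "y": 6.5, "z": 0, "roll": 0}, {"x": -3.8, "y": 10, "z": 0, "roll": 0}, {"x": -5.1, "y": 13.5, "z": 0, "roll": 0}, {"x": -6.4, "y": 17, "z": 0, "roll": 0}, {"x": -7.7, "y": 20.5, "z": 0, "roll": 0}, {"x": -9, "y": 24, "z": 0, "roll": 0}, {"x": -10.3, "y": 27.5, "z": 0, "roll": 0}], fingers=1)

```text
time: 12.63
tool_pos: [475.7, 118.6, 284.1]
tcp_rot: [3.14, -0.0, 1.587]
contact_force: [0.8, -0.1, 0.0]
grip_width: 91.5
```

Request:
arm_command(targets=[{"x": -1.3, "y": 3, "z": 0, "roll": 0}, {"x": -2.6, "y": 6, "z": -2, "roll": 0}, {"x": -3.4, "y": 8, "z": -4, "roll": 0}, {"x": -3.75, "y": 9.1, "z": -6, "roll": 0}, {"x": -3.75, "y": 9.1, "z": -8, "roll": 0}, {"x": -3.75, "y": 9.1, "z": -9, "roll": 0}, {"x": -3.75, "y": 9.1, "z": -9, "roll": 0}, {"x": -3.75, "y": 9.1, "z": -9, "roll": 0}])

```text
time: 13.3
tool_pos: [439.2, 208.2, 193.7]
tcp_rot: [-3.142, 0.0, 1.587]
contact_force: [-0.4, 0.7, 0.9]
grip_width: 91.9
```

```bash
python3 - <<'E'
from h import *
c=cap('wrist');o=bot.get_obs();print(o['tool_pos'],o['contact_force'],o['grip_width'])
cv2.imwrite('pics/w7.png',c['img'])
for b in blobs(c['img'],3,14,140,120,150): print(b,onz(c,*b[0],117))
E
```

```text
[439.67473608 208.24702153 194.26150244] [ 1.6705538  -1.04801915 -0.67738554] 92.05232857811845
(array([459.9, 194.1]), np.int32(4521), array([405, 165, 107,  62], dtype=int32)) [589.10999097 212.38082062 117.        ]
(array([253.8, 196.1]), np.int32(1376), array([233, 176,  43,  41], dtype=int32)) [438.94937813 208.60244873 117.        ]
```

View pics/w7.png

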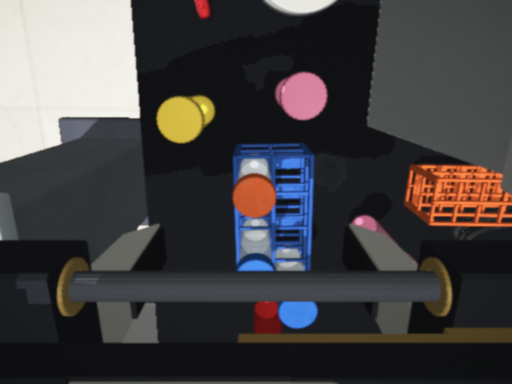

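Request:
arm_command(targets=[{"x": -0.03, "y": 0.03, "z": -1.5, "roll": 0}, {"x": -0.03, "y": 0.03, "z": -4, "roll": 0}, {"x": -0.03, "y": 0.03, "z": -6.5, "roll": 0}, {"x": -0.03, "y": 0.03, "z": -8.5, "roll": 0}, {"x": -0.03, "y": 0.03, "z": -9.7, "roll": 0}, {"x": -0.03, "y": 0.03, "z": -10.1, "roll": 0}, {"x": -0.03, "y": 0.03, "z": -10.1, "roll": 0}, {"x": -0.03, "y": 0.03, "z": -10.1, "roll": 0}])

```text
time: 14.02
tool_pos: [439.7, 208.6, 93.4]
tcp_rot: [3.14, -0.001, 1.587]
contact_force: [0.2, 0.4, 0.1]
grip_width: 91.7
```

Request:
arm_command(targets=[{"x": 0, "y": 0, "z": 0, "roll": 0}, {"x": 0, "y": 0, "z": 0, "roll": 0}, {"x": 0, "y": 0, "z": 0, "roll": 0}, {"x": 0, "y": 0, "z": 0, "roll": 0}, {"x": 0, "y": 0, "z": 0, "roll": 0}, {"x": 0, "y": 0, "z": 0, "roll": 0}, {"x": 0, "y": 0, "z": 0, "roll": 0}, {"x": 0, "y": 0, "z": 0, "roll": 0}], fingers=0)

```text
time: 14.68
tool_pos: [438.7, 208.5, 92.2]
tcp_rot: [3.142, 0.0, 1.587]
contact_force: [-0.7, 1.3, -0.4]
grip_width: 43.3
```

Request:
arm_command(targets=[{"x": 0, "y": 0, "z": 0, "roll": 0}, {"x": 0, "y": 0, "z": 0, "roll": 0}, {"x": 0, "y": 0, "z": 0, "roll": 0}, {"x": 0, "y": 0, "z": 0, "roll": 0}, {"x": 0, "y": 0, "z": 0, "roll": 0}, {"x": 0, "y": 0, "z": 0, "roll": 0}])

```text
time: 15.18
tool_pos: [438.7, 208.5, 92.2]
tcp_rot: [-3.142, 0.0, 1.587]
contact_force: [0.7, -0.5, -0.0]
grip_width: 31.0
```

Request:
arm_command(targets=[{"x": 0, "y": 0, "z": 0.5, "roll": 0}, {"x": 0, "y": 0, "z": 2, "roll": 0}, {"x": 0, "y": 0, "z": 4.5, "roll": 0}, {"x": 0, "y": 0, "z": 7.5, "roll": 0}, {"x": 0, "y": 0, "z": 10.5, "roll": 0}, {"x": 0, "y": 0, "z": 13.5, "roll": 0}, {"x": 0, "y": 0, "z": 16.5, "roll": 0}, {"x": 0, "y": 0, "z": 19, "roll": 0}])

```text
time: 15.85
tool_pos: [438.8, 208.5, 284.9]
tcp_rot: [3.139, -0.001, 1.587]
contact_force: [1.7, 0.0, -0.9]
grip_width: 30.6
```

```bash
python3 - <<'E'
from h import *
c=cap('wrist');o=bot.get_obs();print(o['tool_pos'],o['contact_force'],o['grip_width'])
cv2.imwrite('pics/w8.png',c['img'])
E
```

```text
[440.63544877 209.13975804 289.52265405] [ 1.06431473 -0.19327587  3.50782451] 31.1788345168247
```

View pics/w8.png

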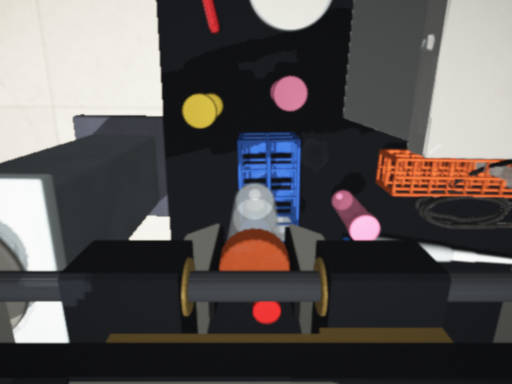

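Request:
arm_command(targets=[{"x": 0.1, "y": -1, "z": 0, "roll": 0}, {"x": 0.4, "y": -3.5, "z": 0, "roll": 0}, {"x": 0.7, "y": -6.5, "z": 0, "roll": 0}, {"x": 1, "y": -9.5, "z": 0, "roll": 0}, {"x": 1.3, "y": -12.5, "z": 0, "roll": 0}, {"x": 1.6, "y": -15.5, "z": 0, "roll": 0}, {"x": 1.9, "y": -18.5, "z": 0, "roll": 0}, {"x": 2.2, "y": -21.5, "z": 0, "roll": 0}])

```text
time: 16.57
tool_pos: [459.8, -8.4, 281.1]
tcp_rot: [-3.139, -0.0, 1.587]
contact_force: [0.8, 0.1, -0.5]
grip_width: 31.0
```

Request:
arm_command(targets=[{"x": 0.4, "y": -3, "z": 0, "roll": 0}, {"x": 0.8, "y": -6, "z": 0, "roll": 0}, {"x": 1.2, "y": -9, "z": 0, "roll": 0}, {"x": 1.5, "y": -12, "z": 0, "roll": 0}, {"x": 1.8, "y": -15, "z": 0, "roll": 0}, {"x": 2.1, "y": -18, "z": 0, "roll": 0}, {"x": 2.4, "y": -21, "z": 0, "roll": 0}, {"x": 2.5, "y": -23.5, "z": 0, "roll": 0}])

```text
time: 17.23
tool_pos: [484.8, -243.8, 280.8]
tcp_rot: [-3.14, -0.001, 1.586]
contact_force: [-0.2, 0.6, -0.1]
grip_width: 30.8
```

Request:
arm_command(targets=[{"x": 0.1, "y": -1.5, "z": 0, "roll": 0}, {"x": 0.1, "y": -2, "z": -1, "roll": 0}, {"x": 0.1, "y": -2.1, "z": -3, "roll": 0}, {"x": 0.1, "y": -2.1, "z": -5, "roll": 0}, {"x": 0.1, "y": -2.1, "z": -6.4, "roll": 0}, {"x": 0.1, "y": -2.1, "z": -6.6, "roll": 0}, {"x": 0.1, "y": -2.1, "z": -6.6, "roll": 0}, {"x": 0.1, "y": -2.1, "z": -6.6, "roll": 0}])

```text
time: 17.9
tool_pos: [486.9, -262.0, 216.6]
tcp_rot: [3.141, 0.0, 1.588]
contact_force: [-0.7, 0.5, -0.2]
grip_width: 30.9
```

```bash
python3 - <<'E'
from h import *
c=cap('wrist');o=bot.get_obs();print(o['tool_pos'],o['contact_force'],o['grip_width'])
print(proj(c,o['tool_pos']+[0,0,-88]))
cv2.imwrite('pics/w9.png',c['img'])
cv2.imwrite('pics/w9z.png',cv2.resize(c['img'][140:290,190:320],None,fx=4,fy=4,interpolation=2))
E
```

```text
[ 487.16002982 -262.25307239  217.13752509] [-0.25943752 -0.15935257 -0.23330188] 30.944892044108325
(np.float64(254.33343916958597), np.float64(192.4122342885885))
```

View pics/w9z.png

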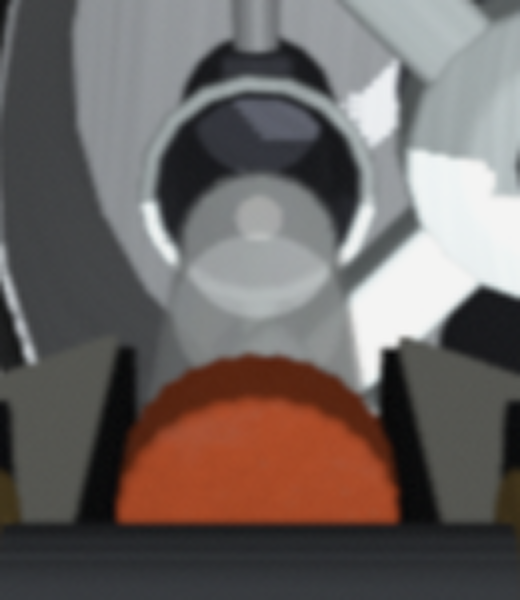

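View pics/w9.png

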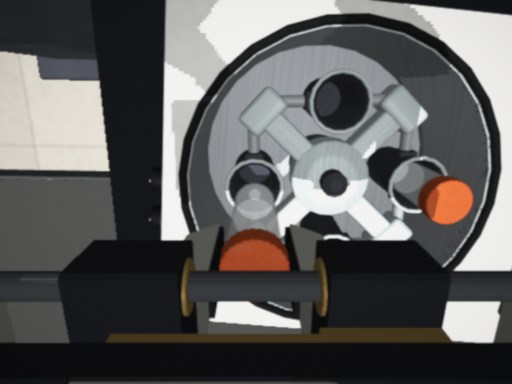

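Request:
arm_command(targets=[{"x": 0, "y": 0.1, "z": -0.3, "roll": 0}, {"x": 0, "y": 0.1, "z": -1.2, "roll": 0}, {"x": 0, "y": 0.1, "z": -2, "roll": 0}, {"x": 0, "y": 0.1, "z": -2.8, "roll": 0}, {"x": 0, "y": 0.1, "z": -3.6, "roll": 0}, {"x": 0, "y": 0.1, "z": -4.2, "roll": 0}, {"x": 0, "y": 0.1, "z": -4.4, "roll": 0}, {"x": 0, "y": 0.1, "z": -4.4, "roll": 0}])

```text
time: 18.62
tool_pos: [486.4, -261.3, 171.3]
tcp_rot: [-3.14, -0.001, 1.587]
contact_force: [-0.6, 0.5, -0.5]
grip_width: 30.9
```

```bash
python3 - <<'E'
from h import *
c=cap('wrist');o=bot.get_obs();print(o['tool_pos'],o['contact_force'],o['moment'])
cv2.imwrite('pics/w10z.png',cv2.resize(c['img'][140:290,190:320],None,fx=4,fy=4,interpolation=2))
E
```

```text
[ 486.70634366 -261.49627668  171.97481941] [-0.17796317 -0.29266241 -0.22927355] [-0.10262061  0.07301223  0.02426372]
```

View pics/w10z.png

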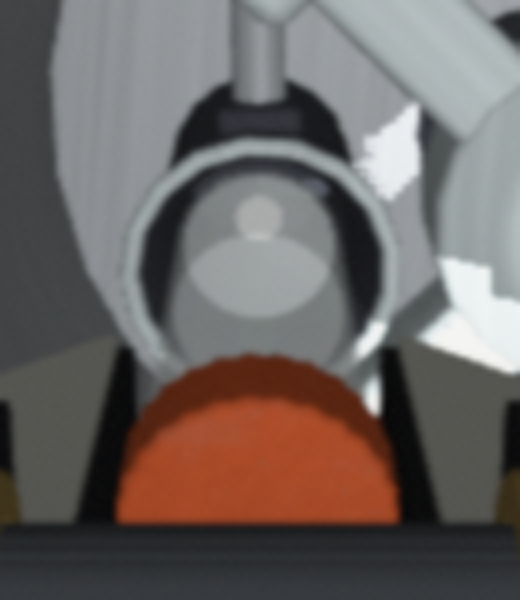

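Request:
arm_command(targets=[{"x": 0, "y": 0, "z": -0.5, "roll": 0}, {"x": 0, "y": 0, "z": -1.1, "roll": 0}, {"x": 0, "y": 0, "z": -1.7, "roll": 0}, {"x": 0, "y": 0, "z": -2.3, "roll": 0}, {"x": 0, "y": 0, "z": -2.8, "roll": 0}, {"x": 0, "y": 0, "z": -3.2, "roll": 0}, {"x": 0, "y": 0, "z": -3.5, "roll": 0}, {"x": 0, "y": 0, "z": -3.6, "roll": 0}])

```text
time: 19.33
tool_pos: [486.5, -261.3, 135.6]
tcp_rot: [-3.141, -0.001, 1.587]
contact_force: [0.1, 0.8, 0.1]
grip_width: 30.9
```

Request:
arm_command(targets=[{"x": 0, "y": 0, "z": -0.1, "roll": 0}, {"x": 0, "y": 0, "z": -0.2, "roll": 0}, {"x": 0, "y": 0, "z": -0.2, "roll": 0}, {"x": 0, "y": 0, "z": -0.2, "roll": 0}])

```text
time: 19.67
tool_pos: [486.8, -261.5, 134.4]
tcp_rot: [3.141, 0.0, 1.587]
contact_force: [0.3, 0.2, 0.5]
grip_width: 31.0
```

Request:
arm_command(targets=[{"x": 0, "y": 0, "z": -0.1, "roll": 0}, {"x": 0, "y": 0, "z": -0.1, "roll": 0}, {"x": 0, "y": 0, "z": -0.1, "roll": 0}])

```text
time: 19.92
tool_pos: [487.0, -261.6, 133.6]
tcp_rot: [3.141, 0.001, 1.587]
contact_force: [-0.1, -0.4, 1.1]
grip_width: 31.2
```

Request:
arm_command(targets=[{"x": 0, "y": 0, "z": -0.1, "roll": 0}, {"x": 0, "y": 0, "z": -0.1, "roll": 0}, {"x": 0, "y": 0, "z": -0.1, "roll": 0}])

```text
time: 20.17
tool_pos: [487.2, -262.0, 133.4]
tcp_rot: [3.14, 0.002, 1.587]
contact_force: [-0.4, -1.2, 6.5]
grip_width: 31.2
```

Request:
arm_command(targets=[{"x": 0, "y": 0, "z": 0.05, "roll": 0}, {"x": 0, "y": 0, "z": 0.05, "roll": 0}, {"x": 0, "y": 0, "z": 0.05, "roll": 0}, {"x": 0, "y": 0, "z": 0.05, "roll": 0}, {"x": 0, "y": 0, "z": 0.05, "roll": 0}, {"x": 0, "y": 0, "z": 0.05, "roll": 0}], fingers=0.75)

```text
time: 20.67
tool_pos: [486.7, -261.4, 132.5]
tcp_rot: [-3.141, -0.0, 1.587]
contact_force: [0.5, 0.7, -0.9]
grip_width: 65.8
```

```bash
python3 - <<'E'
from h import *
c=cap('wrist','w11.png');o=bot.get_obs();print(o['tool_pos'],o['contact_force'],o['grip_width'])
E
```

```text
[ 486.68205316 -261.41420924  132.57461184] [-0.18793044  0.11109864  0.16455605] 67.55335133385063
```

View pics/w11.png

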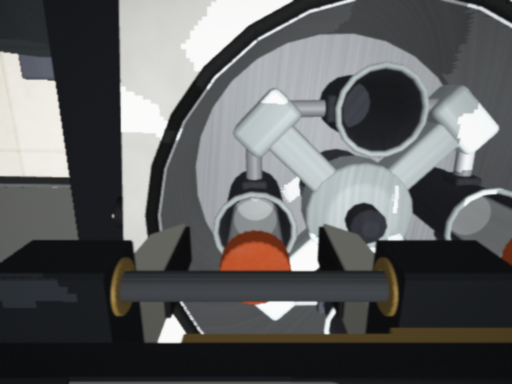

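Request:
arm_command(targets=[{"x": 0, "y": 0, "z": 1, "roll": 0}, {"x": 0, "y": 0, "z": 3, "roll": 0}, {"x": 0, "y": 0, "z": 6, "roll": 0}, {"x": 0, "y": 0, "z": 9, "roll": 0}, {"x": 0, "y": 1, "z": 12, "roll": 0}, {"x": 0, "y": 4, "z": 14.5, "roll": 0}, {"x": 0, "y": 7, "z": 15, "roll": 0}, {"x": 0, "y": 10, "z": 15, "roll": 0}])

```text
time: 21.38
tool_pos: [487.4, -161.1, 286.0]
tcp_rot: [3.136, 0.003, 1.586]
contact_force: [0.2, 0.5, -0.2]
grip_width: 68.9
```

Request:
arm_command(targets=[{"x": 0, "y": 3, "z": 0, "roll": 0}, {"x": 0, "y": 6.5, "z": 0, "roll": 0}, {"x": -0.2, "y": 10, "z": 0, "roll": 0}, {"x": -0.5, "y": 13.5, "z": 0, "roll": 0}, {"x": -0.8, "y": 17, "z": 0, "roll": 0}, {"x": -1, "y": 20.5, "z": 0, "roll": 0}, {"x": -1, "y": 23.5, "z": 0, "roll": 0}, {"x": -1, "y": 25.5, "z": 0, "roll": 0}], fingers=1)

```text
time: 22.05
tool_pos: [476.2, 96.2, 283.8]
tcp_rot: [3.14, -0.001, 1.589]
contact_force: [-0.1, -0.6, 0.3]
grip_width: 91.5
```

Request:
arm_command(targets=[{"x": 0, "y": 1.2, "z": -1, "roll": 0}, {"x": 0, "y": 1.7, "z": -3, "roll": 0}, {"x": 0, "y": 1.7, "z": -6, "roll": 0}, {"x": 0, "y": 1.7, "z": -8, "roll": 0}, {"x": 0, "y": 1.7, "z": -9, "roll": 0}, {"x": 0, "y": 1.7, "z": -9, "roll": 0}, {"x": 0, "y": 1.7, "z": -9, "roll": 0}, {"x": 0, "y": 1.7, "z": -9, "roll": 0}])

```text
time: 22.72
tool_pos: [477.3, 110.2, 193.6]
tcp_rot: [3.14, -0.0, 1.586]
contact_force: [0.7, 0.3, -0.3]
grip_width: 91.7
```

```bash
python3 - <<'E'
from h import *
c=cap('wrist','w12.png');o=bot.get_obs();print(o['tool_pos'],o['contact_force'],o['grip_width'])
print(proj(c,o['tool_pos']*[1,1,0]+[0,0,117]))
cv2.imwrite('pics/w12z.png',cv2.resize(c['img'][140:290,190:320],None,fx=4,fy=4,interpolation=2))
E
```

```text
[477.43599015 110.3020122  193.77220329] [ 0.07990176 -0.10094762 -0.3588838 ] 91.92375885931533
(np.float64(254.08850224744702), np.float64(196.5520092307367))
```

View pics/w12z.png

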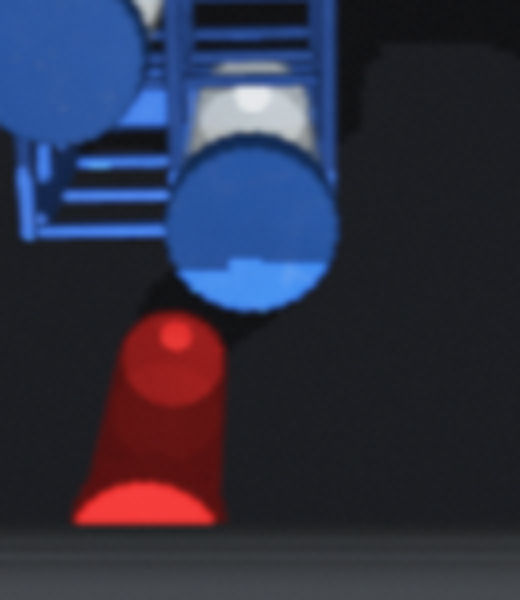

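Request:
arm_command(targets=[{"x": -0.05, "y": 0, "z": -1.5, "roll": 0}, {"x": -0.05, "y": 0, "z": -4, "roll": 0}, {"x": -0.05, "y": 0, "z": -6.5, "roll": 0}, {"x": -0.05, "y": 0, "z": -8.5, "roll": 0}, {"x": -0.05, "y": 0, "z": -9.7, "roll": 0}, {"x": -0.05, "y": 0, "z": -10, "roll": 0}, {"x": -0.05, "y": 0, "z": -10, "roll": 0}, {"x": -0.05, "y": 0, "z": -10, "roll": 0}])

```text
time: 23.43
tool_pos: [477.1, 110.5, 93.8]
tcp_rot: [3.14, -0.0, 1.587]
contact_force: [0.2, 0.8, 0.6]
grip_width: 91.5
```

Request:
arm_command(targets=[{"x": 0, "y": 0, "z": 0, "roll": 0}, {"x": 0, "y": 0, "z": 0, "roll": 0}, {"x": 0, "y": 0, "z": 0, "roll": 0}, {"x": 0, "y": 0, "z": 0, "roll": 0}, {"x": 0, "y": 0, "z": 0, "roll": 0}, {"x": 0, "y": 0, "z": 0, "roll": 0}, {"x": 0, "y": 0, "z": 0, "roll": 0}, {"x": 0, "y": 0, "z": 0, "roll": 0}], fingers=0)

```text
time: 24.1
tool_pos: [476.2, 110.5, 92.7]
tcp_rot: [-3.142, 0.0, 1.587]
contact_force: [0.0, 0.3, 0.4]
grip_width: 43.3
```

Request:
arm_command(targets=[{"x": 0, "y": 0, "z": 0, "roll": 0}, {"x": 0, "y": 0, "z": 0, "roll": 0}, {"x": 0, "y": 0, "z": 0, "roll": 0}, {"x": 0, "y": 0, "z": 0, "roll": 0}, {"x": 0, "y": 0, "z": 0, "roll": 0}, {"x": 0, "y": 0, "z": 0, "roll": 0}])

```text
time: 24.6
tool_pos: [476.2, 110.5, 92.7]
tcp_rot: [-3.142, 0.0, 1.587]
contact_force: [0.1, -0.0, -0.3]
grip_width: 31.0
```

Request:
arm_command(targets=[{"x": 0, "y": 0, "z": 0.5, "roll": 0}, {"x": 0, "y": 0, "z": 2, "roll": 0}, {"x": 0, "y": 0, "z": 4.5, "roll": 0}, {"x": 0, "y": 0, "z": 7.5, "roll": 0}, {"x": 0, "y": 0, "z": 10.5, "roll": 0}, {"x": 0, "y": 0, "z": 13.5, "roll": 0}, {"x": 0, "y": 0, "z": 16.5, "roll": 0}, {"x": 0, "y": 0, "z": 19, "roll": 0}])

```text
time: 25.27
tool_pos: [476.3, 110.6, 285.5]
tcp_rot: [3.139, -0.0, 1.587]
contact_force: [1.2, -1.5, -0.9]
grip_width: 30.8
```

```bash
python3 - <<'E'
from h import *
c=cap('wrist','w13.png');o=bot.get_obs();print(o['tool_pos'],o['contact_force'],o['grip_width'])
E
```

```text
[478.17634181 110.72830334 290.0268273 ] [ 2.08272968 -1.17725537  4.0339768 ] 30.552784099253653
```

View pics/w13.png

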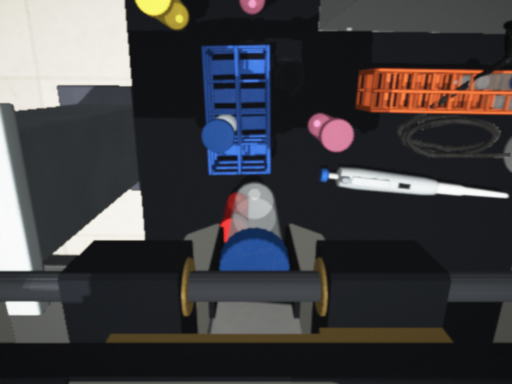

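Request:
arm_command(targets=[{"x": 0.2, "y": -1, "z": 0, "roll": 0}, {"x": 0.6, "y": -3.5, "z": 0, "roll": 0}, {"x": 1.1, "y": -6.5, "z": 0, "roll": 0}, {"x": 1.6, "y": -9.5, "z": 0, "roll": 0}, {"x": 2.1, "y": -12.5, "z": 0, "roll": 0}, {"x": 2.6, "y": -15.5, "z": 0, "roll": 0}, {"x": 3.1, "y": -18.5, "z": 0, "roll": 0}, {"x": 3.6, "y": -21.5, "z": 0, "roll": 0}])

```text
time: 25.98
tool_pos: [511.4, -106.5, 281.2]
tcp_rot: [-3.139, -0.001, 1.587]
contact_force: [1.0, 0.7, -1.3]
grip_width: 30.9
```

Request:
arm_command(targets=[{"x": 0.6, "y": -3, "z": 0, "roll": 0}, {"x": 1.2, "y": -6, "z": 0, "roll": 0}, {"x": 1.8, "y": -9, "z": 0, "roll": 0}, {"x": 2.4, "y": -12, "z": 0, "roll": 0}, {"x": 3, "y": -15, "z": 0, "roll": 0}, {"x": 3.6, "y": -17.5, "z": 0, "roll": 0}, {"x": 4.1, "y": -19.5, "z": 0, "roll": 0}, {"x": 4.2, "y": -21, "z": 0, "roll": 0}])

```text
time: 26.65
tool_pos: [553.5, -317.0, 280.3]
tcp_rot: [-3.139, -0.002, 1.585]
contact_force: [0.3, 0.9, -0.5]
grip_width: 30.7
```

Request:
arm_command(targets=[{"x": 0, "y": -0.8, "z": 0, "roll": 0}, {"x": 0, "y": -1.1, "z": -1, "roll": 0}, {"x": 0, "y": -1.1, "z": -3, "roll": 0}, {"x": 0, "y": -1.1, "z": -5, "roll": 0}, {"x": 0, "y": -1.1, "z": -6.4, "roll": 0}, {"x": 0, "y": -1.1, "z": -6.6, "roll": 0}, {"x": 0, "y": -1.1, "z": -6.6, "roll": 0}, {"x": 0, "y": -1.1, "z": -6.6, "roll": 0}])

```text
time: 27.32
tool_pos: [554.4, -325.2, 217.3]
tcp_rot: [3.141, 0.0, 1.587]
contact_force: [0.2, 0.8, -0.7]
grip_width: 31.0
```

```bash
python3 - <<'E'
from h import *
c=cap('wrist','w14.png');o=bot.get_obs();print(o['tool_pos'],o['contact_force'],o['grip_width'])
cv2.imwrite('pics/w14z.png',cv2.resize(c['img'][140:290,190:320],None,fx=4,fy=4,interpolation=2))
E
```

```text
[ 554.6024658  -325.40465914  217.78720446] [ 0.02538364 -0.15162856 -0.51238299] 31.049650495972923
```

View pics/w14z.png

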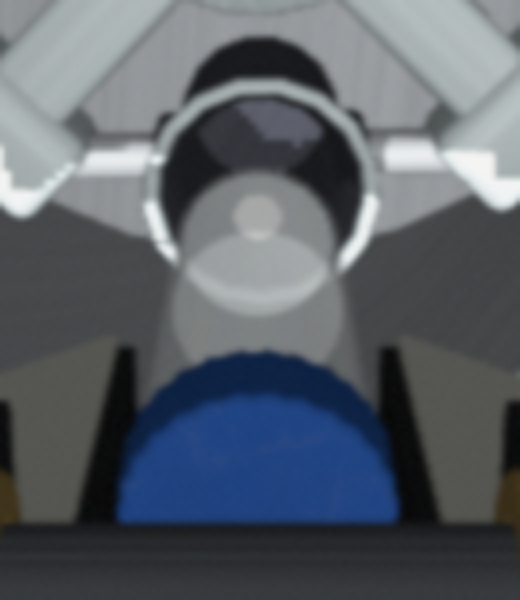

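View pics/w14.png

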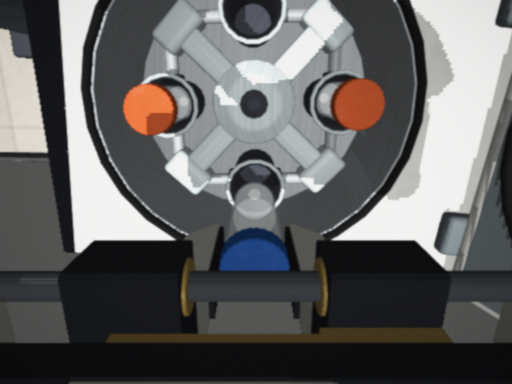

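Request:
arm_command(targets=[{"x": 0.05, "y": 0, "z": -0.3, "roll": 0}, {"x": 0.05, "y": 0, "z": -1.2, "roll": 0}, {"x": 0.05, "y": 0, "z": -2, "roll": 0}, {"x": 0.05, "y": 0, "z": -2.8, "roll": 0}, {"x": 0.05, "y": 0, "z": -3.6, "roll": 0}, {"x": 0.05, "y": 0, "z": -4.2, "roll": 0}, {"x": 0.05, "y": 0, "z": -4.5, "roll": 0}, {"x": 0.05, "y": 0, "z": -4.5, "roll": 0}])

```text
time: 28.03
tool_pos: [554.4, -325.3, 170.5]
tcp_rot: [-3.14, -0.001, 1.587]
contact_force: [-0.5, -0.4, 0.2]
grip_width: 31.0
```

```bash
python3 - <<'E'
from h import *
c=cap('wrist');o=bot.get_obs();print(o['tool_pos'],o['contact_force'],o['moment'])
cv2.imwrite('pics/w15z.png',cv2.resize(c['img'][140:290,190:320],None,fx=4,fy=4,interpolation=2))
E
```

```text
[ 554.62730668 -325.44478629  171.2960033 ] [-0.22758608 -0.0017757   0.45565423] [-0.12653251  0.03403427 -0.02212851]
```

View pics/w15z.png

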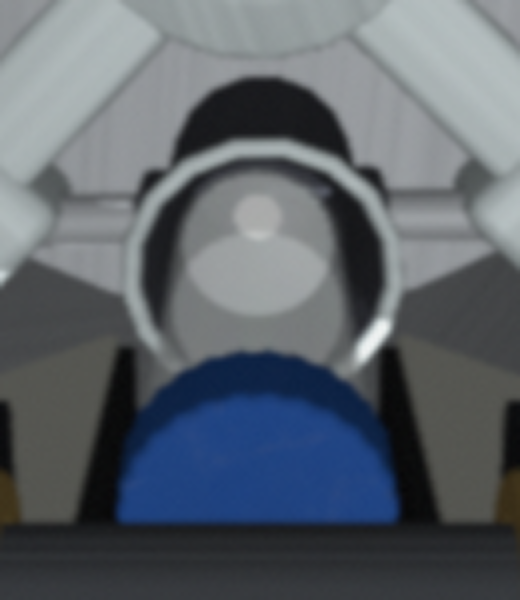

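Well centred (rim centre px 262 vs tip 257 at 4× zoom). Lower on.

Request:
arm_command(targets=[{"x": 0.05, "y": 0, "z": -0.5, "roll": 0}, {"x": 0.05, "y": 0, "z": -1.1, "roll": 0}, {"x": 0.05, "y": 0, "z": -1.7, "roll": 0}, {"x": 0.05, "y": 0, "z": -2.3, "roll": 0}, {"x": 0.05, "y": 0, "z": -2.8, "roll": 0}, {"x": 0.05, "y": 0, "z": -3.2, "roll": 0}, {"x": 0.05, "y": 0, "z": -3.5, "roll": 0}, {"x": 0.05, "y": 0, "z": -3.6, "roll": 0}])

```text
time: 28.75
tool_pos: [555.0, -325.3, 135.0]
tcp_rot: [-3.141, -0.001, 1.587]
contact_force: [0.0, -0.0, -0.0]
grip_width: 30.9
```

Request:
arm_command(targets=[{"x": 0, "y": 0, "z": -0.1, "roll": 0}, {"x": 0, "y": 0, "z": -0.2, "roll": 0}, {"x": 0, "y": 0, "z": -0.2, "roll": 0}, {"x": 0, "y": 0, "z": -0.2, "roll": 0}])

```text
time: 29.08
tool_pos: [555.4, -325.6, 134.2]
tcp_rot: [3.141, 0.0, 1.587]
contact_force: [-0.8, 0.1, 0.5]
grip_width: 31.1
```

Request:
arm_command(targets=[{"x": 0, "y": 0, "z": -0.1, "roll": 0}, {"x": 0, "y": 0, "z": -0.1, "roll": 0}, {"x": 0, "y": 0, "z": -0.1, "roll": 0}])

```text
time: 29.33
tool_pos: [555.6, -325.9, 134.0]
tcp_rot: [3.14, 0.002, 1.587]
contact_force: [-0.4, 0.2, 5.1]
grip_width: 31.0
```

Request:
arm_command(targets=[{"x": 0, "y": 0, "z": 0.03, "roll": 0}, {"x": 0, "y": 0, "z": 0.03, "roll": 0}, {"x": 0, "y": 0, "z": 0.03, "roll": 0}, {"x": 0, "y": 0, "z": 0.03, "roll": 0}, {"x": 0, "y": 0, "z": 0.03, "roll": 0}, {"x": 0, "y": 0, "z": 0.03, "roll": 0}], fingers=0.75)

```text
time: 29.83
tool_pos: [555.2, -325.4, 132.8]
tcp_rot: [-3.141, -0.0, 1.587]
contact_force: [0.2, -0.3, -0.3]
grip_width: 65.6
```

```bash
python3 - <<'E'
from h import *
c=cap('wrist','w16.png');o=bot.get_obs();print(o['tool_pos'],o['contact_force'],o['grip_width'])
E
```

```text
[ 555.18790845 -325.42700929  132.86001683] [0.690951   0.0464509  0.25890976] 67.39966334145502
```

View pics/w16.png

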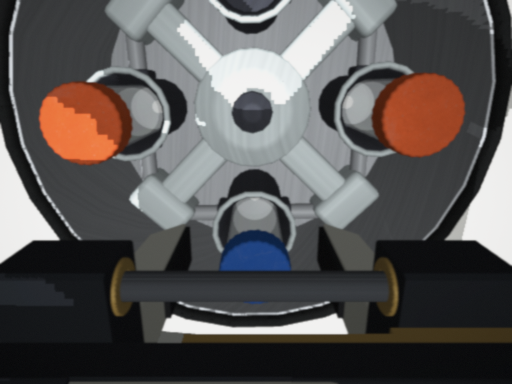

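Request:
arm_command(targets=[{"x": 0, "y": 0, "z": 1, "roll": 0}, {"x": 0, "y": 0, "z": 3, "roll": 0}, {"x": 0, "y": 0, "z": 6, "roll": 0}, {"x": 0, "y": 0, "z": 9, "roll": 0}, {"x": 0, "y": 0.5, "z": 12, "roll": 0}, {"x": 0, "y": 3, "z": 14.5, "roll": 0}, {"x": -0.5, "y": 6, "z": 15, "roll": 0}, {"x": -1.2, "y": 9, "z": 15, "roll": 0}])

```text
time: 30.55
tool_pos: [544.0, -235.3, 286.4]
tcp_rot: [3.136, 0.003, 1.586]
contact_force: [1.0, 1.1, -0.1]
grip_width: 69.1
```

Request:
arm_command(targets=[{"x": -0.8, "y": 3, "z": 0, "roll": 0}, {"x": -1.8, "y": 6.5, "z": 0, "roll": 0}, {"x": -2.8, "y": 10, "z": 0, "roll": 0}, {"x": -3.8, "y": 13.5, "z": 0, "roll": 0}, {"x": -4.8, "y": 17, "z": 0, "roll": 0}, {"x": -5.8, "y": 20.5, "z": 0, "roll": 0}, {"x": -6.8, "y": 24, "z": 0, "roll": 0}, {"x": -7.8, "y": 27.5, "z": 0, "roll": 0}], fingers=1)

```text
time: 31.22
tool_pos: [464.5, 41.0, 284.0]
tcp_rot: [3.14, 0.0, 1.587]
contact_force: [0.8, 0.1, 0.6]
grip_width: 92.2
```

Request:
arm_command(targets=[{"x": -0.8, "y": 3.5, "z": 0, "roll": 0}, {"x": -1.6, "y": 6.7, "z": -2, "roll": 0}, {"x": -2.1, "y": 9, "z": -4, "roll": 0}, {"x": -2.4, "y": 10.2, "z": -6, "roll": 0}, {"x": -2.4, "y": 10.2, "z": -8, "roll": 0}, {"x": -2.4, "y": 10.2, "z": -9, "roll": 0}, {"x": -2.4, "y": 10.2, "z": -9, "roll": 0}, {"x": -2.4, "y": 10.2, "z": -9, "roll": 0}])

```text
time: 31.88
tool_pos: [441.3, 141.6, 193.6]
tcp_rot: [3.141, 0.0, 1.587]
contact_force: [0.3, 0.4, 0.6]
grip_width: 91.8
```

```bash
python3 - <<'E'
from h import *
c=cap('wrist','w17.png');o=bot.get_obs();print(o['tool_pos'],o['contact_force'],o['grip_width'])
print(proj(c,o['tool_pos']*[1,1,0]+[0,0,117]))
cv2.imwrite('pics/w17z.png',cv2.resize(c['img'][140:290,190:320],None,fx=4,fy=4,interpolation=2))
E
```

```text
[441.83559207 141.52475905 194.14320578] [-0.49717937 -0.32553358  0.22574012] 91.93208996399039
(np.float64(254.7788638035207), np.float64(196.69500346983025))
```

View pics/w17z.png

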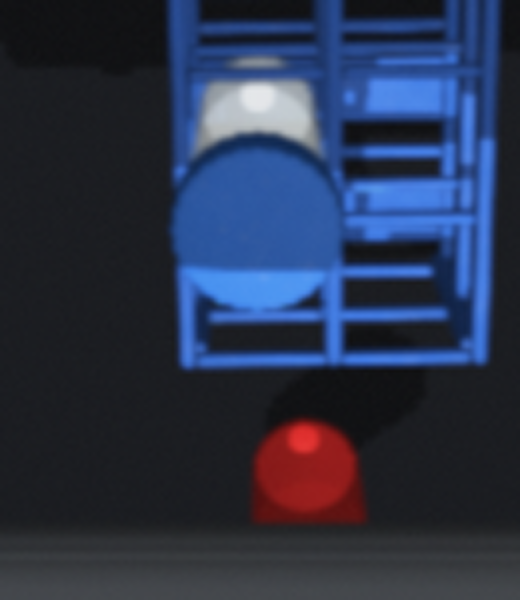

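Request:
arm_command(targets=[{"x": 0, "y": 0, "z": -1.5, "roll": 0}, {"x": 0, "y": 0, "z": -4, "roll": 0}, {"x": 0, "y": 0, "z": -6.5, "roll": 0}, {"x": 0, "y": 0, "z": -8.5, "roll": 0}, {"x": 0, "y": 0, "z": -9.7, "roll": 0}, {"x": 0, "y": 0, "z": -10, "roll": 0}, {"x": 0, "y": 0, "z": -10, "roll": 0}, {"x": 0, "y": 0, "z": -10, "roll": 0}])

```text
time: 32.6
tool_pos: [442.3, 141.5, 94.3]
tcp_rot: [3.139, -0.0, 1.586]
contact_force: [0.2, -0.8, -0.7]
grip_width: 91.6
```

Request:
arm_command(targets=[{"x": 0, "y": 0, "z": 0, "roll": 0}, {"x": 0, "y": 0, "z": 0, "roll": 0}, {"x": 0, "y": 0, "z": 0, "roll": 0}, {"x": 0, "y": 0, "z": 0, "roll": 0}, {"x": 0, "y": 0, "z": 0, "roll": 0}, {"x": 0, "y": 0, "z": 0, "roll": 0}, {"x": 0, "y": 0, "z": 0, "roll": 0}, {"x": 0, "y": 0, "z": 0, "roll": 0}], fingers=0)

```text
time: 33.27
tool_pos: [441.2, 141.5, 93.0]
tcp_rot: [3.142, 0.0, 1.587]
contact_force: [0.2, -0.7, -0.4]
grip_width: 43.1
```

Request:
arm_command(targets=[{"x": 0, "y": 0, "z": 0, "roll": 0}, {"x": 0, "y": 0, "z": 0, "roll": 0}, {"x": 0, "y": 0, "z": 0, "roll": 0}, {"x": 0, "y": 0, "z": 0, "roll": 0}, {"x": 0, "y": 0, "z": 0, "roll": 0}, {"x": 0, "y": 0, "z": 0, "roll": 0}])

```text
time: 33.77
tool_pos: [441.2, 141.5, 93.0]
tcp_rot: [3.142, 0.0, 1.587]
contact_force: [0.9, -0.1, 0.0]
grip_width: 30.9
```

Request:
arm_command(targets=[{"x": 0, "y": 0, "z": 0.5, "roll": 0}, {"x": 0, "y": 0, "z": 2, "roll": 0}, {"x": 0, "y": 0, "z": 4.5, "roll": 0}, {"x": 0, "y": 0, "z": 7.5, "roll": 0}, {"x": 0, "y": 0, "z": 10.5, "roll": 0}, {"x": 0, "y": 0, "z": 13.5, "roll": 0}, {"x": 0, "y": 0, "z": 16.5, "roll": 0}, {"x": 0, "y": 0, "z": 19, "roll": 0}])

```text
time: 34.43
tool_pos: [441.2, 141.5, 285.7]
tcp_rot: [3.14, -0.0, 1.587]
contact_force: [0.4, -0.5, -0.1]
grip_width: 30.9
```

```bash
python3 - <<'E'
from h import *
c=cap('wrist','w18.png');o=bot.get_obs();print(o['tool_pos'],o['contact_force'],o['grip_width'])
E
```

```text
[443.14019765 141.88018716 290.14588339] [1.27800898 0.45597555 3.38483036] 30.680424550363757
```

View pics/w18.png

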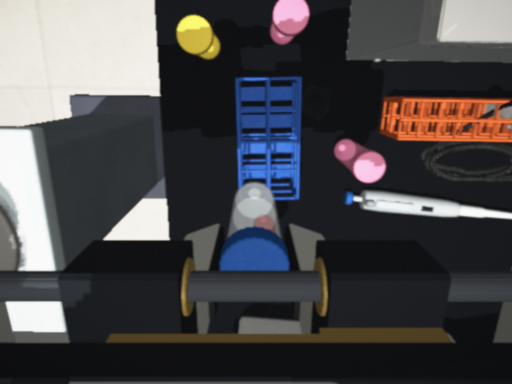

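Request:
arm_command(targets=[{"x": 0.3, "y": -1, "z": 0, "roll": 0}, {"x": 1.1, "y": -3.4, "z": 0, "roll": 0}, {"x": 2, "y": -6.2, "z": 0, "roll": 0}, {"x": 2.9, "y": -9, "z": 0, "roll": 0}, {"x": 3.8, "y": -11.8, "z": 0, "roll": 0}, {"x": 4.7, "y": -14.6, "z": 0, "roll": 0}, {"x": 5.6, "y": -17.4, "z": 0, "roll": 0}, {"x": 6.5, "y": -20.2, "z": 0, "roll": 0}])

```text
time: 35.15
tool_pos: [505.7, -62.5, 281.5]
tcp_rot: [-3.139, -0.001, 1.587]
contact_force: [0.3, 0.2, -0.9]
grip_width: 31.0
```

Request:
arm_command(targets=[{"x": 0.9, "y": -2.8, "z": 0, "roll": 0}, {"x": 1.8, "y": -5.6, "z": 0, "roll": 0}, {"x": 2.7, "y": -8.4, "z": 0, "roll": 0}, {"x": 3.6, "y": -10.8, "z": 0, "roll": 0}, {"x": 4.2, "y": -12.6, "z": 0, "roll": 0}, {"x": 4.4, "y": -13.3, "z": 0, "roll": 0}, {"x": 4.4, "y": -13.3, "z": 0, "roll": 0}, {"x": 4.4, "y": -13.3, "z": 0, "roll": 0}])

```text
time: 35.82
tool_pos: [549.6, -193.2, 282.0]
tcp_rot: [-3.14, -0.001, 1.586]
contact_force: [0.1, 0.3, -0.7]
grip_width: 30.9
```

Request:
arm_command(targets=[{"x": 0, "y": 0, "z": -0.5, "roll": 0}, {"x": 0, "y": 0, "z": -1.5, "roll": 0}, {"x": 0, "y": 0, "z": -3, "roll": 0}, {"x": 0, "y": 0, "z": -5, "roll": 0}, {"x": 0, "y": 0, "z": -6.4, "roll": 0}, {"x": 0, "y": 0, "z": -6.6, "roll": 0}, {"x": 0, "y": 0, "z": -6.6, "roll": 0}, {"x": 0, "y": 0, "z": -6.6, "roll": 0}])

```text
time: 36.48
tool_pos: [550.5, -193.0, 217.6]
tcp_rot: [3.141, 0.0, 1.588]
contact_force: [-0.4, 0.2, -0.7]
grip_width: 30.6
```

```bash
python3 - <<'E'
from h import *
c=cap('wrist','w19.png');o=bot.get_obs();print(o['tool_pos'],o['contact_force'],o['grip_width'])
cv2.imwrite('pics/w19z.png',cv2.resize(c['img'][140:290,190:320],None,fx=4,fy=4,interpolation=2))
E
```

```text
[ 550.70330954 -193.27243213  218.05137441] [ 0.60383402 -0.19192263  0.11480076] 31.007190619307426
```

View pics/w19z.png

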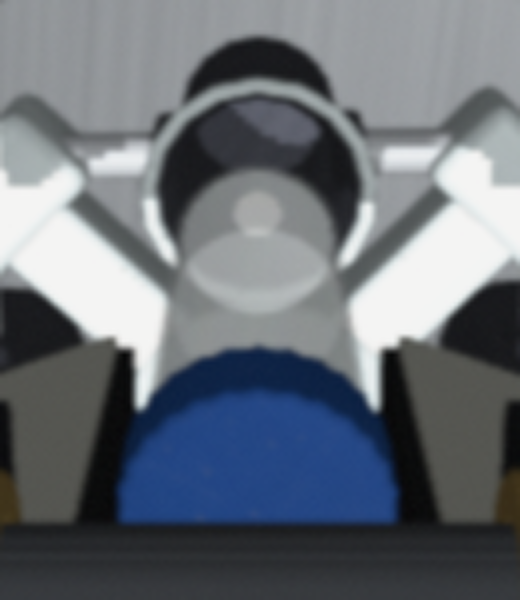

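Same view as the previous one: tip and rim centred (px 258 / 260). Lower.

Request:
arm_command(targets=[{"x": 0, "y": 0, "z": -0.3, "roll": 0}, {"x": 0, "y": 0, "z": -1.2, "roll": 0}, {"x": 0, "y": 0, "z": -2, "roll": 0}, {"x": 0, "y": 0, "z": -2.8, "roll": 0}, {"x": 0, "y": 0, "z": -3.6, "roll": 0}, {"x": 0, "y": 0, "z": -4.2, "roll": 0}, {"x": 0, "y": 0, "z": -4.5, "roll": 0}, {"x": 0, "y": 0, "z": -4.5, "roll": 0}])

```text
time: 37.2
tool_pos: [549.8, -193.3, 170.9]
tcp_rot: [-3.14, -0.001, 1.587]
contact_force: [0.3, 0.7, -0.9]
grip_width: 31.1
```

```bash
python3 - <<'E'
from h import *
c=cap('wrist');o=bot.get_obs();print(o['tool_pos'],o['contact_force'],o['moment'])
cv2.imwrite('pics/w20z.png',cv2.resize(c['img'][140:290,190:320],None,fx=4,fy=4,interpolation=2))
E
```

```text
[ 550.12813111 -193.42670642  171.6209845 ] [ 0.21739088  1.00507304 -0.0046616 ] [-0.08942957  0.06157716 -0.00037646]
```

View pics/w20z.png

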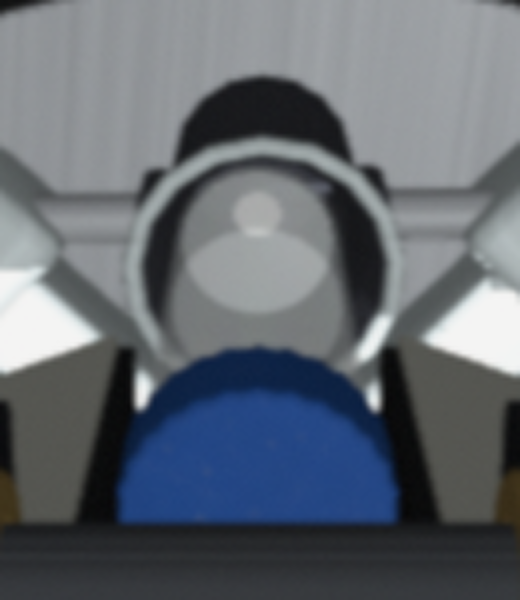

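Request:
arm_command(targets=[{"x": 0, "y": 0, "z": -0.5, "roll": 0}, {"x": 0, "y": 0, "z": -1.1, "roll": 0}, {"x": 0, "y": 0, "z": -1.7, "roll": 0}, {"x": 0, "y": 0, "z": -2.3, "roll": 0}, {"x": 0, "y": 0, "z": -2.8, "roll": 0}, {"x": 0, "y": 0, "z": -3.2, "roll": 0}, {"x": 0, "y": 0, "z": -3.5, "roll": 0}, {"x": 0, "y": 0, "z": -3.6, "roll": 0}])

```text
time: 37.92
tool_pos: [550.0, -193.4, 135.4]
tcp_rot: [-3.141, -0.0, 1.587]
contact_force: [-0.7, 0.5, -0.0]
grip_width: 31.1
```

Request:
arm_command(targets=[{"x": 0, "y": 0, "z": -0.1, "roll": 0}, {"x": 0, "y": 0, "z": -0.2, "roll": 0}, {"x": 0, "y": 0, "z": -0.2, "roll": 0}, {"x": 0, "y": 0, "z": -0.2, "roll": 0}])

```text
time: 38.25
tool_pos: [550.4, -193.6, 134.4]
tcp_rot: [3.141, 0.0, 1.587]
contact_force: [-1.1, -0.4, 0.4]
grip_width: 31.4
```

Request:
arm_command(targets=[{"x": 0, "y": 0, "z": -0.1, "roll": 0}, {"x": 0, "y": 0, "z": -0.1, "roll": 0}, {"x": 0, "y": 0, "z": -0.1, "roll": 0}])

```text
time: 38.5
tool_pos: [550.7, -193.8, 134.2]
tcp_rot: [3.14, 0.001, 1.587]
contact_force: [-1.0, 0.2, 6.7]
grip_width: 30.9
```

Contact at the same height as the others; release and check.

Request:
arm_command(targets=[{"x": 0, "y": 0, "z": 0.03, "roll": 0}, {"x": 0, "y": 0, "z": 0.03, "roll": 0}, {"x": 0, "y": 0, "z": 0.03, "roll": 0}, {"x": 0, "y": 0, "z": 0.03, "roll": 0}, {"x": 0, "y": 0, "z": 0.03, "roll": 0}, {"x": 0, "y": 0, "z": 0.03, "roll": 0}], fingers=0.75)

```text
time: 39.0
tool_pos: [550.2, -193.4, 133.2]
tcp_rot: [-3.141, -0.0, 1.587]
contact_force: [-0.8, -0.4, 0.7]
grip_width: 65.8
```

Request:
arm_command(targets=[{"x": 0, "y": 0, "z": 1, "roll": 0}, {"x": 0, "y": 0, "z": 3, "roll": 0}, {"x": 0, "y": 0, "z": 6, "roll": 0}, {"x": 0, "y": 0, "z": 9, "roll": 0}, {"x": 0, "y": 0, "z": 12, "roll": 0}, {"x": 0, "y": 0, "z": 14.5, "roll": 0}, {"x": 0, "y": 0, "z": 15.5, "roll": 0}, {"x": 0, "y": 0, "z": 15.5, "roll": 0}])

```text
time: 39.67
tool_pos: [551.1, -193.9, 291.5]
tcp_rot: [3.136, 0.003, 1.587]
contact_force: [-0.4, -0.6, 0.1]
grip_width: 69.0
```

Request:
arm_command(targets=[{"x": -0.5, "y": 1, "z": 0, "roll": 0}, {"x": -2, "y": 3, "z": 0, "roll": 0}, {"x": -4, "y": 6, "z": 0, "roll": 0}, {"x": -6, "y": 9, "z": 0, "roll": 0}, {"x": -8, "y": 12, "z": 0, "roll": 0}, {"x": -10, "y": 15, "z": 0, "roll": 0}, {"x": -12, "y": 18, "z": 0, "roll": 0}, {"x": -13, "y": 21, "z": 0, "roll": 0}])

```text
time: 40.33
tool_pos: [416.4, 18.4, 286.2]
tcp_rot: [-3.137, -0.001, 1.586]
contact_force: [1.0, 0.4, 0.1]
grip_width: 68.9
```

Request:
arm_command(targets=[{"x": 0, "y": 3, "z": 0, "roll": 0}, {"x": 0, "y": 6, "z": 0, "roll": 0}, {"x": 0, "y": 9, "z": 0, "roll": 0}, {"x": 0, "y": 11, "z": 0, "roll": 0}, {"x": 0, "y": 12, "z": 0, "roll": 0}, {"x": 0, "y": 12, "z": 0, "roll": 0}, {"x": 0, "y": 12, "z": 0, "roll": 0}, {"x": 0, "y": 12, "z": 0, "roll": 0}])

```text
time: 41.0
tool_pos: [419.9, 135.6, 287.7]
tcp_rot: [-3.14, 0.001, 1.586]
contact_force: [-0.0, 0.7, 0.3]
grip_width: 68.7
```

```bash
python3 - <<'E'
from h import *
np.set_printoptions(precision=1,suppress=True)
t=cap('top','t21.png');s=cap('side','s21.png')
a=cv2.resize(s['img'][70:190,210:350],None,fx=4,fy=4,interpolation=2);b=cv2.resize(t['img'][135:255,290:430],None,fx=4,fy=4,interpolation=2)
cv2.imwrite('pics/st21.png',cv2.resize(np.hstack([a,b]),(800,343)))
for nm,c in(('t',t),('s',s)):
  for r in((3,15),(100,115)):
    for b in blobs(c['img'],*r,140,120,40): print(nm,r,b,onz(c,*b[0],158))
print(bot.get_obs()['time'],bot.get_obs()['contact_force'])
E
```

```text
t (3, 15) (array([192. , 114.3]), np.int32(2306), array([180,  43,  24, 139], dtype=int32)) [756.7 162.  158. ]
t (3, 15) (array([358.9, 171.5]), np.int32(118), array([353, 166,  13,  13], dtype=int32)) [ 619.2 -256.8  158. ]
t (3, 15) (array([361.3, 224.8]), np.int32(122), array([356, 219,  12,  13], dtype=int32)) [ 487.6 -262.1  158. ]
t (100, 115) (array([212. ,  86.5]), np.int32(144), array([206,  80,  13,  14], dtype=int32)) [829.6 113.7 158. ]
t (100, 115) (array([387.3, 197.4]), np.int32(121), array([381, 192,  13,  12], dtype=int32)) [ 556.1 -326.3  158. ]
t (100, 115) (array([333.3, 198.8]), np.int32(108), array([328, 194,  12,  12], dtype=int32)) [ 550.1 -193.6  158. ]
t (100, 115) (array([212.3, 233.1]), np.int32(535), array([200, 220,  24,  27], dtype=int32)) [460.2 102.2 158. ]
s (3, 15) (array([264.5, 111.6]), np.int32(64), array([260, 108,  10,   8], dtype=int32)) [ 615.9 -255.5  158. ]
s (100, 115) (array([281.2, 127.6]), np.int32(54), array([276, 124,  10,   8], dtype=int32)) [ 546.8 -194.9  158. ]
s (100, 115) (array([ 97.6, 215.8]), np.int32(2240), array([ 48, 156,  92, 127], dtype=int32)) [892.6 273.4 158. ]
s (100, 115) (array([150.1, 183.7]), np.int32(84), array([145, 179,  11,  11], dtype=int32)) [817.6 134.4 158. ]
s (100, 115) (array([279.6, 250.8]), np.int32(853), array([261, 224,  38,  56], dtype=int32)) [437.9 242.4 158. ]
s (100, 115) (array([ 35.6, 311.8]), np.int32(2734), array([  0, 255,  73, 105], dtype=int32)) [881.7 542.2 158. ]
s (100, 115) (array([ 15.5, 357.2]), np.int32(234), array([  0, 340,  31,  35], dtype=int32)) [860.8 636.4 158. ]
41.1 [-1.  -0.  -0.4]
```

View pics/st21.png

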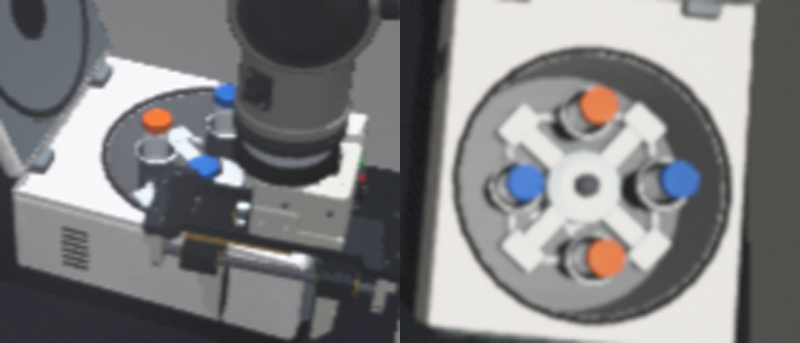

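View pics/t21.png

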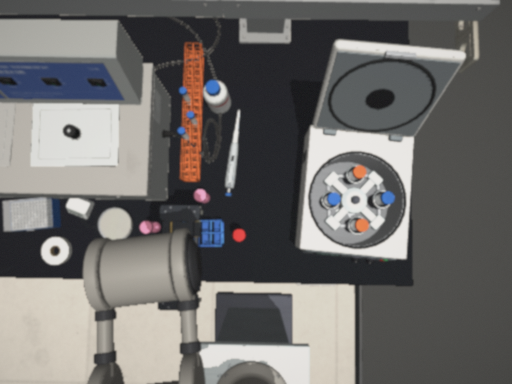

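```bash
python3 -c "
from h import *
c=cap('top')
for b in blobs(c['img'],100,115,140,190,12)[:4]: print(b[0],b[1])
print(bot.close_job())"
```

```text
[212.2  86.1] 96
[182.5  89.9] 15
[190.  114.2] 19
[181.  130.1] 20
the job is handed in; nothing more can be done
None
```

All four 50 ml tubes are in the rotor and released, and the job is handed in. The two orange-capped tubes sit in opposite buckets (the far and near ones along x), and the two blue-capped tubes sit in the other two. `close_job()` gave no verdict, so the result rests on my own checks.

- **Seating:** Each tube was lowered until it touched the floor at a TCP height of about 134 mm, with about 5–7 N, then let go. That height matches what I expected for a fully seated tube.
- **Position:** The last top view puts the four caps within about 2 mm of where I released them, and they look upright.
- **Side view:** The last side view showed only three of the four caps; the arm hid the near orange one. It read the two caps I could measure 2–3 mm off in x from the top view. That is in line with the stated calibration error.
- **Surroundings:** The narrow 15 ml tubes are at the same pixels as at the start, within 0.2 px for the two I could compare directly. Nothing was dropped or knocked. The arm was parked clear above the rack, and the clock read about 41 s out of 115 s.

Two move calls were refused at the start because they left out row fields. They had no effect.

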